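# Ram a soap refill down the leaning soap tube and close it

## Robot

A 6-joint arm with a two-finger parallel gripper is mounted at the origin on the work surface. World frame = base frame: x ahead of the robot, y to its left, z up, the work surface at z = 0. Lengths are in m, angles in rad, forces in N, time in s.
With the tool pointing down it reaches from about 0.225 to 0.725 m from the base axis. Payload 3.1 kg.
Tool frame: the origin (TCP) lies on the mounting face of the last link; the fingertips stand 173 mm ahead of it and the grasp point (between the pads) lies 155 mm ahead of it; z points along the fingers, y is the line along which they close (so a half turn about z gives the same grasp; the last joint's range is limited). The gripper opens to 85 mm and grips with 20 to 120 N. Pads are 22 mm wide; open, the fingers measure 114 mm over their backs; the gripper's body (76 mm by 85 mm) begins 54 mm behind the grasp point. The pads swing forward as they close: fully open they stand 13 mm farther back than shut.
Start: joints at [-1.277, 0.048, 0.099, 1.622, 0, 1.443], TCP at [0.215, -0.479, 0.405] pointing down, gripper open.
Joint ranges: [-2.91, 2.91], [-0.99, 1.94], [-1.21, 1.42], [-2.12, 2.29], [-1.49, 1.47], [-3.14, 3.14]. Speed limits (rad/s): [2.79, 2.79, 3.14, 3.14, 3.14, 3.14].

## Interface

Orientations are given as a unit quaternion [x, y, z, w].
In Python, from workcell import r gives the robot as it stands.
- The arm moves only by the tool step_arm, never from a script. Its argument "rows" is a list of rows, each a list of 7 numbers: the finger opening in cm, from 0 to 8.54, then the shift along the tool's x, y, z in cm, then the turn, a rotation vector about the tool's x, y, z in degrees. A call has exactly 8 rows; each row is the pose to reach, as a shift and turn from the pose commanded when the call began, along the tool's axes at that moment; what a row does not reach only later rows make up. A row lasts 1/10 s, in which the tool goes at most 50 mm and 8.59 degrees, less where a joint would pass 70% of its speed; a pose out of reach is approached as far as the arm can. A call with a gripper value outside its range is refused whole. The fingers move at their own pace and stop on an object; "force" is the grip in N (left out, the last holds). Time passes only in rows, so rows that repeat a pose let the fingers close, or fill a call up. It gives the time, the measured TCP pose, the force, the opening and the grip force at its end, in the units of the state.
- r.state(): the state, without advancing time (a new reading comes with each control period).
- r.camera(name): name is "side" or "top" or "wrist"; returns the picture (480x640x3 uint8, red, green, blue); there is no depth.
- r.camera_info(name): a dict with "camera_matrix" (3x3 intrinsics, pixels), "rvec" (rotation vector, rad) and "tvec" (3), from world to camera coordinates, as OpenCV has them. Camera axes: x right, y down, z forward; pixel columns grow to the right and rows downward; lengths in m; the calibration is good to about 2 mm. The wrist camera is an equidistant fisheye: a pixel r from the principal point sees the ray r / f radians off the axis. A picture is of the moment at which its call begins: read the wrist's pose just before it. camera_info takes no time and is no camera call; for the wrist camera it gives the pose at the moment of the call.
- r.sign_off(): hands the job in; it is judged then, once.
The state is a dict: "time_s": time; "joints": joint angles; "joint_velocities": joint speeds; "joint_efforts": joint torques, N m; "tool_pos": TCP position; "tool_rot": TCP orientation; "wrist_force": force on the tool from outside, world axes, zero at the start; "torque": the same for the moment, N m; "gripper_width": finger opening in m; "grip_force": force on a finger pad.
Only numpy, scipy, OpenCV 4.12 (cv2) and the standard library are available. Lean on these libraries where they do the work, as an engineer would, in place of code of your own. Each camera call takes 0.05 s, during which the arm holds its last target. There are 200 camera calls.

## Task

Recharge the leaning soap tube: drop the round soap refill into it on top of the stuck stub, then use the wooden tamper to ram both firmly down until the stub bottoms out. Stand the tamper back upright on the tray and close the tube with its tapered stopper, nested square and fully home in the flared mouth. Leave the cup, the brush and the pegged caddy as they are.

Things in the scene. Friction and masses are not known exactly. Their poses are not given: they have to be found in the camera images.
- tube: Fixed grey plastic tube, 185 mm long, leaning 25 degrees from vertical on a steel stand (two cheek plates on a 140 x 110 mm foot). Origin: centre of its closed bottom's outer face; own +z runs up along the tube axis to the mouth; the tube leans towards its own -x side, roughly towards the robot. Floor 5 mm thick; bore 50 mm in diameter from z = 5 to 150 mm, then flaring as a cone to 72 mm inside diameter (80 mm outside) at the rim, z = 185 mm.
- tube_mouth (a point): Centre of the tube's mouth, in the rim plane (own z = 185 mm of tube, same axes).
- stub (a joint): Depth of the soap stub stuck in the tube, 47 mm in diameter and 50 mm long: it slides only down the axis, 0 = highest (its top 105 mm above the tube's origin along the axis), 0.05 m = bottomed out on the tube floor (its top at 55 mm). Starts at 0 to 0.02 m. Stiff: needs about 8 N (plus 30 N per m/s) to move, stays where it is left. A refill home on it has its upper end at 130 mm.
- stub_top (a point): Centre of the stub's upper face; axes of the tube.
- refill: Soap refill, plain cream cylinder, 44 mm in diameter, 75 mm long, about 120 g, standing on end at the middle of the caddy's turntable. Origin: centre of its lower end; z along its length. Either end may go first.
- refill_center (a point): Middle of the refill (37.5 mm from either end).
- tamper: Wooden tamper standing upright on the tray, 150 mm tall, about 150 g. Origin: centre of its foot's underside, z up its length. Foot 42 mm diameter x 12 mm; shaft 24 mm diameter up to z = 100 mm; collar 52 mm diameter from 100 to 108 mm; round grip 28 mm diameter from 108 to 150 mm. Fingertips can bear down on the collar.
- stopper: Wooden tapered stopper standing on its narrow end on the tray, 85 mm tall, about 130 g. Origin: centre of its narrow end, z up to the knob. Cone 54 mm diameter at z = 0 to 76 mm at z = 35 mm, flat rim disc to z = 43 mm, round knob 30 mm diameter from 43 to 85 mm. Same taper as the tube's flare: fully nested, its origin lies on the tube axis 156 mm above the tube's origin (29 mm below the rim plane).
- tray: Fixed flat aluminium tray, 120 mm (own x) x 290 mm (own y), 6 mm thick, origin at its underside's centre. Tamper, stopper and cup stand on it in a row along its y, about 95 mm apart, in any order.
- cup: Empty aluminium cup, bystander, 68 mm across the rim, 75 mm high, origin at the underside; on the tray.
- brush: Scrub brush with wooden handle, bystander, about 185 mm long (own x, from -105 to 80 mm), 45 mm wide, 36 mm high, lying on the ledge.
- caddy: Turntable caddy, base fixed to the ledge; origin at the centre of its underside. A disc 190 mm in diameter, top at 24 mm, turns on it stiffly and carries four upright pegs, 16 mm in diameter, on a circle of 72 mm radius, a quarter turn apart, tops at 84 mm.
- caddy_peg (a point): Centre of the top of one of the caddy's four pegs; the other three are at quarter turns about the caddy's centre.
- tap: Fixed steel swan-neck tap behind and to the right of the tube (-y side): pillar 26 mm in diameter, 300 mm high overall, its spout reaching 85 mm towards the robot (own -x) at 255 to 300 mm height. Origin at the foot's centre.
- soapcase: Fixed white soap case with a shut drawer, 110 x 150 x 75 mm, bystander, at the back of the ledge. Origin at the underside's centre.
Things that resemble listed ones, but are neither listed nor needed, are in the scene too. Leave any pink look-alike of the stopper alone.

How it is judged:
By the outcome, as a careful person would: the job done as asked, in the order asked, and still so for the second after the job is handed in, with the robot touching nothing.
It also fails if it takes over 72 s, if anything falls off the work surface, if the arm or the gripper's body presses on something with over 40 N, if the wrist force passes 120 N, or if a joint passes its speed limit or range.

## Working session

There is one attempt and no reset: what is moved stays moved. The work goes in short steps, Python scripts to look and compute and a tool call to move; the robot and the scene stay as the last step left them, time stands still between calls to the robot, and variables do not carry over. Pictures are saved under pics/ and viewed, at most 10 in all, crops included, and the job is handed in when it is done.

Besides the shell and the picture viewer there is one more tool, called after "Request:" by a JSON object that holds its "op" and its "data". step_arm: Moves the arm, as the interface text tells. Its arguments: {"type":"object","properties":{"rows":{"type":"array"},"force":{"type":"number"}},"required":["rows"]}

```bash
ls; mkdir -p pics; python3 - <<'E'
from workcell import r
import cv2,numpy as np
s=r.state();print(s)
for n in ("side","top"):
    i=r.camera_info(n);print(n,i)
    cv2.imwrite(f"pics/{n}0.png",r.camera(n)[:,:,::-1])
E
```

```text
pics
{'time_s': 0.0, 'joints': array([-1.27677916e+00,  4.87401073e-02,  9.75887034e-02,  1.62198022e+00,
       -3.53472591e-05,  1.44301376e+00]), 'joint_velocities': array([ 0.00025255, -0.00193477, -0.00200405,  0.00247964,  0.00113049,
        0.00090416]), 'joint_efforts': array([-3.07594755e-04, -3.38775408e+01,  3.20018828e+01,  1.99638319e-02,
        3.36128744e-05, -2.55257831e-06]), 'tool_pos': array([ 0.21486935, -0.4787926 ,  0.40351763]), 'tool_rot': array([ 9.77842262e-01,  2.09339788e-01, -1.14552808e-04, -1.16215168e-03]), 'wrist_force': array([ 0.12266593,  0.10260928, -0.43431042]), 'torque': array([-0.02655131,  0.01544598, -0.01115984]), 'grip_force': 0.0, 'gripper_width': 0.08513459159917466}
side {'camera_matrix': array([[547.29991505,   0.        , 319.67311684],
       [  0.        , 547.29991505, 245.44484976],
       [  0.        ,   0.        ,   1.        ]]), 'rvec': array([ 2.1790561 , -0.09410692,  0.02390274]), 'tvec': array([-0.58465231,  0.16507636,  1.20703631])}
top {'camera_matrix': array([[514.7888387 ,   0.        , 323.43806288],
       [  0.        , 514.7888387 , 246.96196909],
       [  0.        ,   0.        ,   1.        ]]), 'rvec': array([ 2.18191999, -2.14276858,  0.19270487]), 'tvec': array([-0.02655465,  0.62208911,  1.13404381])}
```

View pics/side0.png

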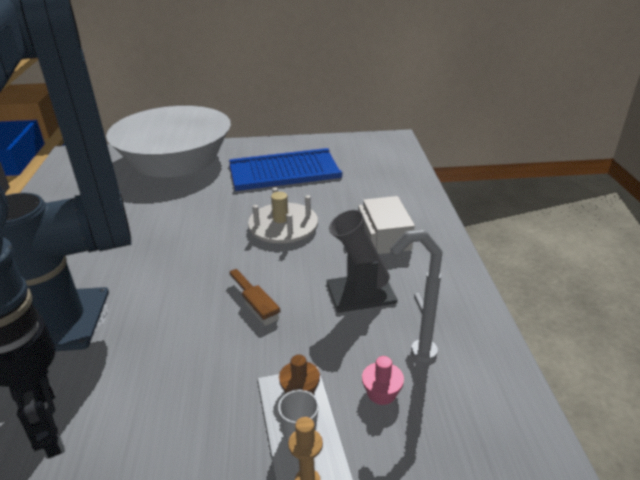

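View pics/top0.png

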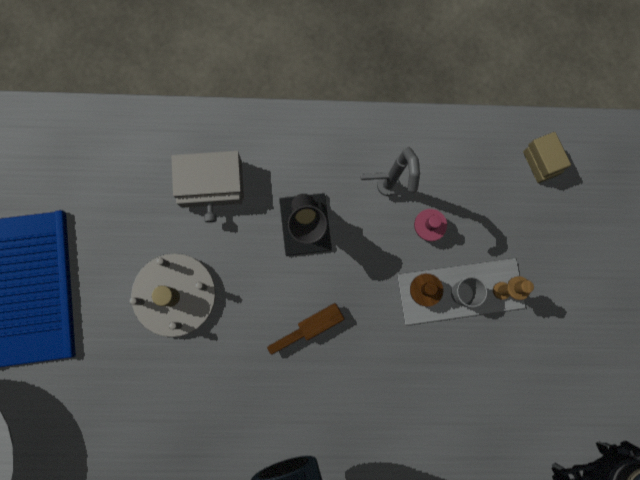

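The side view shows the refill at (280,207), the stopper at (299,375), the cup at (298,408), the tamper at (306,445) and the pink look-alike at (383,380). The top view shows the refill at (165,296) among the pegs, the tube mouth at (307,225), the stopper at (427,289), the cup at (469,292) and the tamper at (519,289).

Things that could be mistaken:
- **Refill:** the tan block at top (547,157), against the cream cylinder on the caddy at (165,296). I choose the cylinder.
- **Stopper:** the pink one at top (431,225), against the brown one at (427,289). I choose the brown.
- **Tamper:** only the one at (519,289) has a collar and grip.

I'll check these in a close crop.

```bash
cat > h.py <<'E'
import cv2,numpy as np
from workcell import r
from scipy.spatial.transform import Rotation as R
def cam(n):
    i=r.camera_info(n);return i["camera_matrix"],cv2.Rodrigues(i["rvec"])[0],i["tvec"].ravel(),i
def ray(n,u,v,c=None):
    K,Rm,t,_=c or cam(n)
    p=np.array([(u-K[0,2])/K[0,0],(v-K[1,2])/K[1,1]])
    if n=="wrist":
        a=np.hypot(*p);d=np.r_[p/max(a,1e-9)*np.sin(a),np.cos(a)]
    else: d=np.r_[p,1]
    return -Rm.T@t,Rm.T@(d/np.linalg.norm(d))
def onz(n,u,v,z,c=None):
    o,d=ray(n,u,v,c);return o+d*(z-o[2])/d[2]
def proj(n,P,c=None):
    K,Rm,t,_=c or cam(n);P=np.atleast_2d(P)@Rm.T+t
    if n=="wrist":
        a=np.arctan2(np.hypot(P[:,0],P[:,1]),P[:,2]);q=P[:,:2]/np.hypot(P[:,0],P[:,1])[:,None]*a[:,None]
    else:q=P[:,:2]/P[:,2:]
    return q*[K[0,0],K[1,1]]+K[:2,2]
def tri(obs):
    A=np.zeros((3,3));b=np.zeros(3)
    for n,u,v in obs:
        o,d=ray(n,u,v);M=np.eye(3)-np.outer(d,d);A+=M;b+=M@o
    return np.linalg.solve(A,b)
E
python3 - <<'E'
from h import *
t=cv2.imread("pics/top0.png");s=cv2.imread("pics/side0.png")
def c(im,x,y,w,h): return cv2.resize(im[y:y+h,x:x+w],(400,300),interpolation=cv2.INTER_CUBIC)
out=np.vstack([np.hstack([c(t,123,235,133,100),c(t,260,180,107,80)]),np.hstack([c(t,395,240,147,110),c(s,240,180,173,130)])])
out=cv2.convertScaleAbs(out,alpha=1.5,beta=15)
cv2.imwrite("pics/crop1.png",out)
print("caddy",onz("top",173,295,.024)); print("refill top",onz("top",165,294,.099),tri([("top",165,294),("side",279,196)]))
print("mouth",tri([("top",307,225),("side",349,224)]))
print("stopper",onz("top",427,289,.049),"cup",onz("top",469,292,.08),"tamper",onz("top",519,289,.155))
print("stopper knob",tri([("top",433,289),("side",299,362)]),"tamper top",tri([("top",524,287),("side",305,424)]))
E
```

```text
caddy [0.50791149 0.32508802 0.024     ]
refill top [0.50629197 0.32305285 0.099     ] [0.50601248 0.32296012 0.09927462]
mouth [0.64938517 0.02333465 0.19251817]
stopper [ 0.53026131 -0.25212117  0.049     ] cup [ 0.52323103 -0.33849442  0.08      ] tamper [ 0.52666299 -0.41969655  0.155     ]
stopper knob [ 0.52966804 -0.25610416  0.08795812] tamper top [ 0.53296326 -0.4334753   0.14775055]
```

View pics/crop1.png

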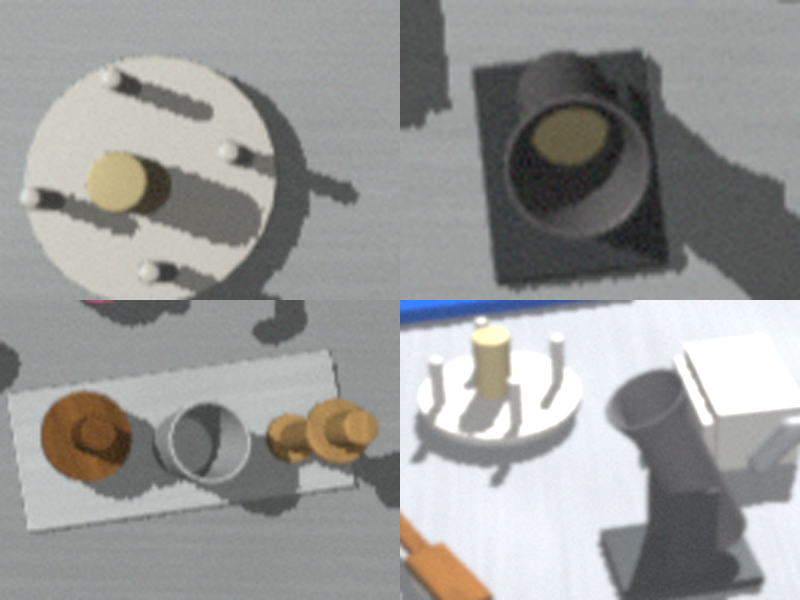

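The crop confirms the choices: the cream cylinder on the caddy with its top at (162,295), the brown stopper at (426.6,290), the tamper collar at (518,288), and the tube mouth at (307.8,224.5) with the stub showing at (305.5,216).

```bash
python3 - <<'E'
from h import *
P=lambda u,v,z:onz("top",u,v,z)
pegs=np.array([P(160.2,261,.084),P(198.8,285.7,.084),P(133,300.7,.084),P(172.5,325.3,.084)]);cc=pegs.mean(0)
print("pegs",pegs,cc,np.linalg.norm(pegs-cc,axis=1))
print("refill",P(161.9,295.3,.099),tri([("top",161.9,295.3),("side",279.8,196)]))
m=tri([("top",307.8,224.5),("side",346.8,223.3)]);print("mouth",m)
f=lambda x,y:P(260+(x-400)/3.738,180+y/3.75,.008)
q=[f(475,68),f(642,50),f(668,265),f(497,283)];print("foot",np.array(q),np.mean(q,0))
for a,b in((3,0),(2,1)):
    d=q[a]-q[b];print("lean yaw deg",np.degrees(np.arctan2(-d[1],-d[0])),np.linalg.norm(d))
for y in (-10,-5,0,5):
    y=np.radians(y);ax=np.r_[-np.sin(np.radians(25))*np.array([np.cos(y),np.sin(y)]),np.cos(np.radians(25))]
    for j in (0,.01,.02): print(np.degrees(y),j,proj("top",m-ax*(.08+j))[0],proj("top",m-ax*.185)[0],(m-ax*.185)[2])
print("stopper rim",P(426.6,290.2,.049),"knob top",P(395+96/2.72,240+135/2.727,.091))
print("tamper collar",P(518.2,288,.114),"top",P(526.6,287,.156),"foot",P(502,290.6,.018))
g=lambda x,y:P(395+x/2.72,240+y/2.727,.006)
t=[g(9,93),g(330,50),g(355,185),g(28,230)];print("tray",np.array(t),np.mean(t,0))
E
```

```text
pegs [[0.57853718 0.34169761 0.084     ]
 [0.52623362 0.25549871 0.084     ]
 [0.49144402 0.39444404 0.084     ]
 [0.44039996 0.30721636 0.084     ]] [0.50915369 0.32471418 0.084     ] [0.07143182 0.07129169 0.07194363 0.0709454 ]
refill [0.5034165  0.32943094 0.099     ] [0.50566771 0.33081181 0.09447491]
mouth [0.64710507 0.02177987 0.19604786]
foot [[ 0.74357     0.08898634  0.008     ]
 [ 0.75794847 -0.01762213  0.008     ]
 [ 0.61941932 -0.03617449  0.008     ]
 [ 0.60582712  0.07137222  0.008     ]] [0.68169123 0.02664048 0.008     ]
lean yaw deg 7.287250446893416 0.13886452686233872
lean yaw deg 7.627885141420223 0.13976593564458825
-10.0 0 [310.67232893 214.85522838] [313.86838087 204.97648675] 0.028380923581475842
-10.0 0.01 [311.00149571 213.8378001 ] [313.86838087 204.97648675] 0.028380923581475842
-10.0 0.02 [311.32506867 212.83766189] [313.86838087 204.97648675] 0.028380923581475842
-5.0 0 [309.31813057 214.6494295 ] [310.99750121 204.53939171] 0.028380923581475842
-5.0 0.01 [309.49108543 213.60821794] [310.99750121 204.53939171] 0.028380923581475842
-5.0 0.02 [309.66110
[... 310 characters left out ...]
23581475842
5.0 0 [306.58136703 214.58781814] [305.1945911  204.40500477] 0.028380923581475842
5.0 0.01 [306.43857089 213.53929516] [305.1945911  204.40500477] 0.028380923581475842
5.0 0.02 [306.29819464 212.50854095] [305.1945911  204.40500477] 0.028380923581475842
stopper rim [ 0.52752162 -0.25116898  0.049     ] knob top [ 0.52650362 -0.24942513  0.091     ]
tamper collar [ 0.5316388  -0.43522331  0.114     ] top [ 0.53103368 -0.43546369  0.156     ] foot [ 0.53171385 -0.43658545  0.018     ]
tray [[ 0.56704451 -0.19450103  0.006     ]
 [ 0.6102079  -0.47858289  0.006     ]
 [ 0.49284601 -0.49602003  0.006     ]
 [ 0.44993377 -0.21024241  0.006     ]] [ 0.53000805 -0.34483659  0.006     ]
```

```bash
cat >> h.py <<'E'
PSI=np.radians(7.45);T25=np.radians(25)
AX=np.r_[-np.sin(T25)*np.cos(PSI),-np.sin(T25)*np.sin(PSI),np.cos(T25)]
def down(yx):
    y=np.radians(yx);x=np.r_[np.cos(y),np.sin(y),0];z=np.r_[0,0,-1.];return R.from_matrix(np.c_[x,np.cross(z,x),z])
def tube_rot(ax=AX):
    z=-ax;y=np.cross(z,[0,0,1.]);y/=np.linalg.norm(y);x=np.cross(y,z)
    return R.from_matrix(np.c_[x,y,z])
def now():
    s=r.state();return s["tool_pos"],R.from_quat(s["tool_rot"])
def chain(wps,start=None):
    p,q=start or now()
    for P,Q in wps:
        print(np.round(np.r_[q.inv().apply(np.array(P)-p)*100,(q.inv()*Q).as_rotvec(degrees=True)],2).tolist());p,q=np.array(P),Q
E
python3 - <<'E'
from h import *
print(tube_rot().as_matrix().round(2)); print("tap",onz("top",388,187,.01),onz("top",410,160,.29))
chain([((.34,-.15,.42),down(80)),((.47,.17,.40),down(135)),((.509,.325,.40),down(148.8))])
E
```

```text
[[ 0.9   0.13  0.42]
 [ 0.12 -0.99  0.05]
 [ 0.42 -0.   -0.91]]
tap [ 0.77684253 -0.16990854  0.01      ] [ 0.7542745  -0.16626341  0.29      ]
[24.88, -24.88, -1.58, -0.1, -0.07, -55.83]
[33.77, 7.25, 2.0, 0.0, 0.0, -55.0]
[8.2, 13.72, 0.0, 0.0, 0.0, -13.8]
```

Request:
{"op": "step_arm", "data": {"rows": [[8.5,24.9,-24.9,-1.6,-0.1,-0.1,-55.8],[8.5,24.9,-24.9,-1.6,-0.1,-0.1,-55.8],[8.5,24.9,-24.9,-1.6,-0.1,-0.1,-55.8],[8.5,24.9,-24.9,-1.6,-0.1,-0.1,-55.8],[8.5,24.9,-24.9,-1.6,-0.1,-0.1,-55.8],[8.5,24.9,-24.9,-1.6,-0.1,-0.1,-55.8],[8.5,24.9,-24.9,-1.6,-0.1,-0.1,-55.8],[8.5,24.9,-24.9,-1.6,-0.1,-0.1,-55.8]]}}

```text
time_s: 0.9
tool_pos: [0.3411, -0.145, 0.421]
tool_rot: [0.763, 0.647, 0.001, 0.001]
wrist_force: [-1.0, -0.1, 0.4]
gripper_width: 0.0849
grip_force: 0.0
```

Request:
{"op": "step_arm", "data": {"rows": [[8.5,33.8,7.2,2,0,0,-55],[8.5,33.8,7.2,2,0,0,-55],[8.5,33.8,7.2,2,0,0,-55],[8.5,33.8,7.2,2,0,0,-55],[8.5,33.8,7.2,2,0,0,-55],[8.5,33.8,7.2,2,0,0,-55],[8.5,33.8,7.2,2,0,0,-55],[8.5,33.8,7.2,2,0,0,-55]]}}

```text
time_s: 1.7
tool_pos: [0.4712, 0.1738, 0.3973]
tool_rot: [0.38, 0.925, -0.001, -0.001]
wrist_force: [0.4, -0.6, 0.9]
gripper_width: 0.0851
grip_force: 0.0
```

Request:
{"op": "step_arm", "data": {"rows": [[8.5,8.2,13.7,0,0,0,-13.8],[8.5,8.2,13.7,0,0,0,-13.8],[8.5,8.2,13.7,0,0,0,-13.8],[8.5,8.2,13.7,0,0,0,-13.8],[8.5,8.2,13.7,0,0,0,-13.8],[8.5,8.2,13.7,0,0,0,-13.8],[8.5,8.2,13.7,0,0,0,-13.8],[8.5,8.2,13.7,0,0,0,-13.8]]}}

```text
time_s: 2.5
tool_pos: [0.509, 0.3236, 0.4004]
tool_rot: [0.27, 0.963, -0.001, 0.001]
wrist_force: [-0.1, -0.4, -0.0]
gripper_width: 0.0849
grip_force: 0.0
```

```bash
sed -i 's/y=np.cross(z,\[0,0,1.\])/y=np.cross([0,0,1.],z)/' h.py; python3 - <<'E'
from h import *
p,q=now();c=cam("wrist");im=r.camera("wrist");cv2.imwrite("pics/w1.png",im[:,:,::-1])
print(p,q.as_matrix().round(3));print(c[0],-c[1].T@c[2],c[1].round(2))
print(proj("wrist",[[.509,.3247,.099],[.509,.3247,.024],[.5785,.3417,.084],[.5262,.2555,.084],[.4914,.3944,.084],[.4404,.3072,.084]],c).round(1))
print(r.state()["joints"])
E
```

```text
[0.50897526 0.32356838 0.40044121] [[-0.854  0.52   0.001]
 [ 0.52   0.854 -0.002]
 [-0.002 -0.001 -1.   ]]
[[371.64829954   0.         318.15594708]
 [  0.         371.64829954 242.18504527]
 [  0.           0.           1.        ]] [0.44651244 0.36115271 0.36978205] [[ 0.52  0.85 -0.  ]
 [ 0.82 -0.5   0.29]
 [ 0.25 -0.15 -0.96]]
[[320.5 229.3]
 [320.1 208.9]
 [380.4 282.8]
 [260.8 283.1]
 [385.6 160.4]
 [254.9 162.8]]
[ 0.45606853  0.25578303  0.32276647  1.63764144 -0.00246768  1.00309372]
```

View pics/w1.png

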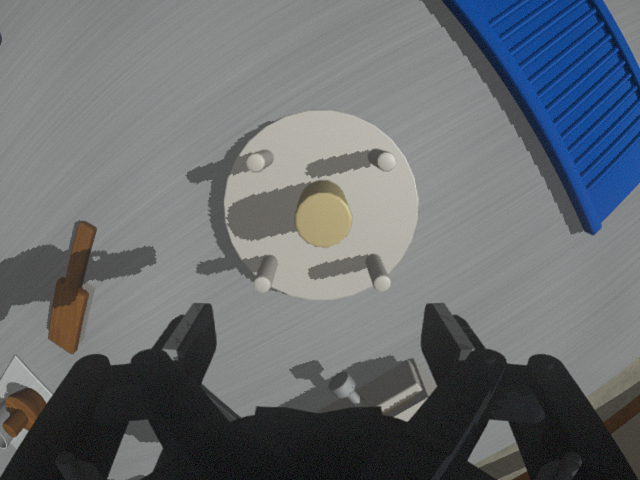

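The wrist view shows the refill's top at (324,219) and the pegs at (256,161), (386,160), (263,283) and (382,283). The pegs match the prediction, and the refill sits a few mm off centre.

```bash
python3 - <<'E'
from h import *
a=onz("wrist",324,219,.099);print(a)
m=np.array([.647,.022,.1945]);Q=tube_rot();d=down(148.8)
chain([((a[0],a[1],.246),d),((a[0],a[1],.40),d)])
E
```

```text
[0.50351325 0.33135526 0.099     ]
[0.89, 0.38, 15.44, -0.07, 0.12, -0.14]
[0.0, 0.0, -15.4, 0.0, 0.0, 0.0]
```

Request:
{"op": "step_arm", "data": {"rows": [[8.5,0.9,0.3,5,0,0,0],[8.5,0.9,0.3,10,0,0,0],[8.5,0.9,0.3,13,0,0,0],[8.5,0.9,0.3,15.4,0,0,0],[8.5,0.9,0.3,15.4,0,0,0],[4.0,0.9,0.3,15.4,0,0,0],[4.0,0.9,0.3,15.4,0,0,0],[4.0,0.9,0.3,15.4,0,0,0]], "force": 40}}

```text
time_s: 3.35
tool_pos: [0.5038, 0.3324, 0.2485]
tool_rot: [0.269, 0.963, 0.0, 0.002]
wrist_force: [-0.1, -0.1, 6.0]
gripper_width: 0.0434
grip_force: 15.2
```

Request:
{"op": "step_arm", "data": {"rows": [[4,0,0,0,0,0,0],[4,0,0,0,0,0,0],[4,0,0,0,0,0,0],[4,0,0,0,0,0,0],[4,0,0,-3,0,0,0],[4,0,0,-7,0,0,0],[4,0,0,-11,0,0,0],[4,0,0,-15.4,0,0,0]]}}

```text
time_s: 4.15
tool_pos: [0.5024, 0.3324, 0.4004]
tool_rot: [0.269, 0.963, -0.001, -0.0]
wrist_force: [0.8, 0.8, -1.6]
gripper_width: 0.043
grip_force: 40.9
```

```bash
python3 - <<'E'
from h import *
s=r.state();print(s["tool_pos"],s["gripper_width"],s["grip_force"],s["wrist_force"])
p,q=now()
m=np.array([.647,.022,.1945]);Q=tube_rot();print(Q.as_matrix().round(2))
# viewing pose: 13 cm above the drop pose
chain([(m+AX*(.173+.19),Q)])
E
```

```text
[0.50244344 0.33238753 0.40039713] 0.043022579076370616 40.852834582328796 [ 0.81944252  0.78249358 -1.61152924]
[[-0.9  -0.13  0.42]
 [-0.12  0.99  0.05]
 [-0.42  0.   -0.91]]
[-16.48, -28.67, -12.22, -8.6, -24.06, -38.01]
```

Request:
{"op": "step_arm", "data": {"rows": [[4,-16.5,-28.7,-12.2,-8.6,-24.1,-38],[4,-16.5,-28.7,-12.2,-8.6,-24.1,-38],[4,-16.5,-28.7,-12.2,-8.6,-24.1,-38],[4,-16.5,-28.7,-12.2,-8.6,-24.1,-38],[4,-16.5,-28.7,-12.2,-8.6,-24.1,-38],[4,-16.5,-28.7,-12.2,-8.6,-24.1,-38],[4,-16.5,-28.7,-12.2,-8.6,-24.1,-38],[4,-16.5,-28.7,-12.2,-8.6,-24.1,-38]]}}

```text
time_s: 4.95
tool_pos: [0.4945, -0.0028, 0.5256]
tool_rot: [-0.06, 0.974, 0.012, 0.219]
wrist_force: [-0.6, 0.7, -0.5]
gripper_width: 0.0426
grip_force: 41.1
```

```bash
python3 - <<'E'
from h import *
p,q=now();c=cam("wrist");im=r.camera("wrist");cv2.imwrite("pics/w2.png",im[:,:,::-1])
print(p,q.as_matrix().round(3));np.save("w2cam.npy",np.r_[c[3]["rvec"].ravel(),c[2]])
m=np.array([.647,.022,.1945]);g=p+q.apply([0,0,.155])
print("mouth off axis(tool mm)",q.inv().apply(m-p)*1000)
E
```

```text
[ 0.49449994 -0.00283364  0.52561921] [[-0.897 -0.121  0.426]
 [-0.111  0.993  0.049]
 [-0.429 -0.004 -0.903]]
mouth off axis(tool mm) [  2.47939973   7.40624172 365.31070012]
```

View pics/w2.png

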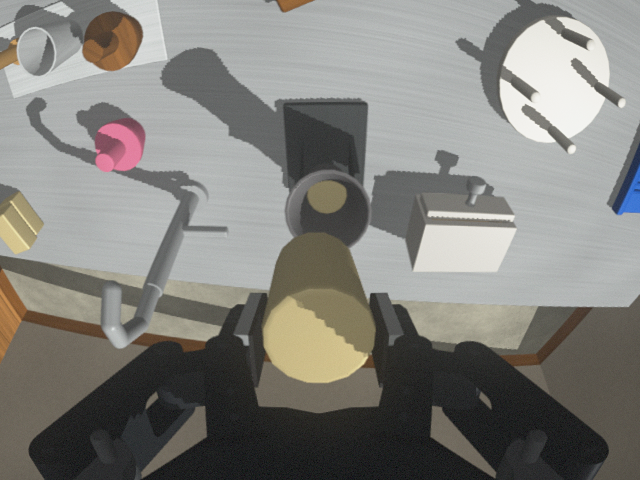

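The wrist view shows the refill held with its near end centred at about (320,333) and its far end's upper edge at y=233. The tube rim's outer edge runs from x=285 to 371 with its top at y=168, and the stub top is at (327,196).

```bash
python3 - <<'E'
from h import *
from scipy.optimize import least_squares
v=np.load("w2cam.npy");K=cam("wrist")[0];c=(K,cv2.Rodrigues(v[:3])[0],v[3:],None)
th=np.linspace(0,2*np.pi,200)
def rim(m,rad,psi=PSI):
    ax=np.r_[-np.sin(T25)*np.cos(psi),-np.sin(T25)*np.sin(psi),np.cos(T25)]
    e=tube_rot(ax).as_matrix();return m+rad*(np.cos(th)[:,None]*e[:,0]+np.sin(th)[:,None]*e[:,1])
def ext(m): 
    q=proj("wrist",rim(m,.04),c);return np.r_[q[:,0].min(),q[:,0].max(),q[:,1].min()]
m0=np.array([.647,.022,.1945]);print(ext(m0))
s=least_squares(lambda m:np.r_[ext(m)-[285,371,168],(proj("top",m)[0]-[307.8,224.5])*2,(proj("side",m)[0]-[346.8,223.3])],m0,x_scale=.01)
m=s.x;print(m,s.fun,ext(m))
for j in (0,.01,.02): print(j,proj("wrist",m-AX*(.08+j),c),proj("top",m-AX*(.08+j)),proj("wrist",rim(m-AX*(.08+j),.0235),c)[:,1].min())
p,q=now()
for off in (-.008,.067):
    e=q.as_matrix();C=p+e[:,2]*(.155+off);z=proj("wrist",C+.022*(np.cos(th)[:,None]*e[:,0]+np.sin(th)[:,None]*e[:,1]),c)
    print("refill",off,proj("wrist",C,c),z.min(0),z.max(0))
Q=tube_rot()
chain([(m+AX*(.173+.07),Q),(m+AX*(.173+.003),Q)])
E
```

```text
[283.76830252 370.39174193 167.13933869]
[0.64642443 0.02246571 0.19605954] [-0.81702378  0.18897889 -0.46689463 -0.65992763 -0.99997138 -1.13368176
  0.00445504] [284.18297622 371.18897889 167.53310537]
0 [[326.51623463 195.80836081]] [[305.58731723 214.94580031]] 175.10710023434666
0.01 [[326.39083968 194.29470273]] [[305.37006446 213.90100654]] 174.06248301443554
0.02 [[326.27094927 192.84902346]] [[305.15649073 212.87390565]] 173.0655139179965
refill -0.008 [[325.49123887 339.32300109]] [265.92915757 284.9063688 ] [384.81598448 385.3932146 ]
refill 0.067 [[323.48869521 267.3193882 ]] [283.82039719 228.85165232] [363.07355435 302.98905609]
[0.03, 0.44, 11.96, -0.24, 0.29, -0.3]
[0.0, 0.0, 6.7, 0.0, 0.0, 0.0]
```

Request:
{"op": "step_arm", "data": {"rows": [[4,0,0.5,5,-0.2,0.3,-0.3],[4,0,0.5,10,-0.2,0.3,-0.3],[4,0,0.5,13,-0.2,0.3,-0.3],[4,0,0.5,13,-0.2,0.3,-0.3],[4,0,0.5,13,-0.2,0.3,-0.3],[4,0,0.5,13,-0.2,0.3,-0.3],[4,0,0.5,13,-0.2,0.3,-0.3],[4,0,0.5,13,-0.2,0.3,-0.3]]}}

```text
time_s: 5.8
tool_pos: [0.5492, 0.0139, 0.4074]
tool_rot: [-0.066, 0.974, 0.015, 0.216]
wrist_force: [0.8, 0.3, -1.2]
gripper_width: 0.0428
grip_force: 41.2
```

```bash
python3 - <<'E'
from h import *
p,q=now();c=cam("wrist");im=r.camera("wrist");t=r.camera("top")
m=np.array([.6464,.0225,.1961]);print("mouth in tool mm",q.inv().apply(m-p)*1000, "axis err deg",np.degrees(q.inv().apply(-AX)))
a=cv2.resize(im[130:430,200:440],(480,600),interpolation=cv2.INTER_CUBIC);b=cv2.resize(t[180:260,270:350],(320,320),interpolation=cv2.INTER_CUBIC)
o=np.zeros((600,800,3),np.uint8);o[:,:480]=a;o[:320,480:]=b
o=cv2.convertScaleAbs(o,alpha=1.6,beta=10);cv2.imwrite("pics/c3.png",o[:,:,::-1])
th=np.linspace(0,6.28,100);e=tube_rot().as_matrix()
for rad,z in((.04,0),(.036,0),(.025,-.035)):
    w=proj("wrist",m+AX*z+rad*(np.cos(th)[:,None]*e[:,0]+np.sin(th)[:,None]*e[:,1]),c);print(rad,((w.min(0)-[200,130])*2).round(),((w.max(0)-[200,130])*2).round())
E
```

```text
mouth in tool mm [  1.17239851  -4.63078979 232.69678791] axis err deg [ 4.97548387e-02 -1.37858393e-01  5.72955921e+01]
0.04 [ 86. 123.] [361. 382.]
0.036 [100. 138.] [347. 371.]
0.025 [150. 152.] [299. 295.]
```

View pics/c3.png

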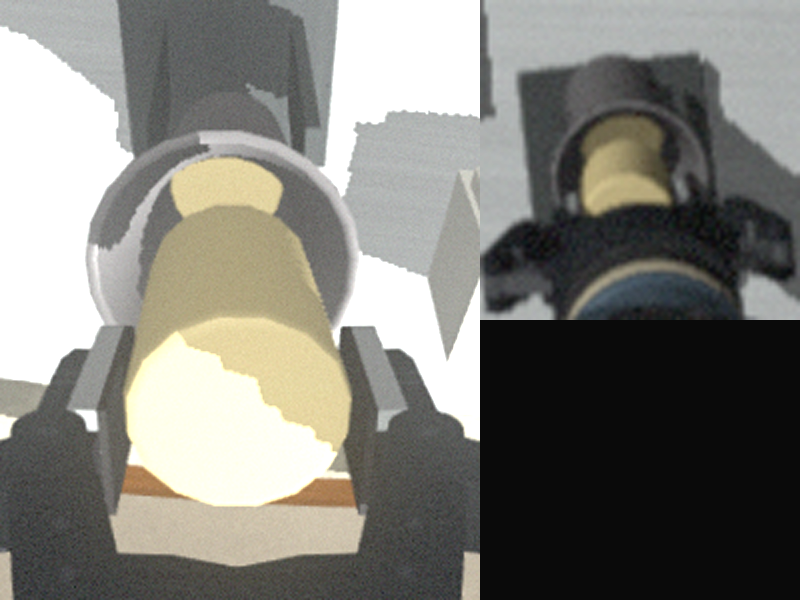

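The crop shows the refill's lower end centred at about x=237 in front of a rim spanning x=87 to 359, so it sits about 4 mm too far along tool +y. That agrees with the pose numbers.

```bash
python3 - <<'E'
from h import *
p,q=now();c=cam("wrist")
m=np.array([.6464,.0225,.1961]);print("mouth in tool mm",q.inv().apply(m-p)*1000)
th=np.linspace(0,6.28,100);e=q.as_matrix()
for off in (-.010,-.008,-.005,.065,.067,.070):
  for dx in (0,.003):
    w=proj("wrist",p+e[:,2]*(.155+off)+e[:,0]*dx+.022*(np.cos(th)[:,None]*e[:,0]+np.sin(th)[:,None]*e[:,1]),c);print(off,dx,((w.min(0)-[200,130])*2).round(),((w.max(0)-[200,130])*2).round())
E
```

```text
mouth in tool mm [ 2.09757063e-01 -4.59520390e+00  2.31777461e+02]
-0.01 0 [119. 319.] [362. 522.]
-0.01 0.003 [118. 303.] [363. 511.]
-0.008 0 [121. 314.] [360. 516.]
-0.008 0.003 [120. 298.] [361. 504.]
-0.005 0 [123. 308.] [358. 507.]
-0.005 0.003 [122. 292.] [359. 495.]
0.065 0 [159. 203.] [320. 352.]
0.065 0.003 [158. 192.] [320. 343.]
0.067 0 [160. 201.] [319. 349.]
0.067 0.003 [159. 190.] [319. 340.]
0.07 0 [161. 198.] [318. 345.]
0.07 0.003 [160. 187.] [318. 335.]
```

Request:
{"op": "step_arm", "data": {"rows": [[4,0.05,-0.45,0,0,0,0],[4,0.05,-0.45,1,0,0,0],[4,0.05,-0.45,2,0,0,0],[4,0.05,-0.45,3,0,0,0],[4,0.05,-0.45,3.7,0,0,0],[4,0.05,-0.45,3.7,0,0,0],[4,0.05,-0.45,3.7,0,0,0],[4,0.05,-0.45,3.7,0,0,0]]}}

```text
time_s: 6.7
tool_pos: [0.5645, 0.0115, 0.371]
tool_rot: [-0.066, 0.974, 0.015, 0.214]
wrist_force: [0.7, -0.2, -1.6]
gripper_width: 0.0429
grip_force: 41.2
```

Request:
{"op": "step_arm", "data": {"rows": [[4,0,0,0.4,0,0,0],[4,0,0,0.8,0,0,0],[4,0,0,1.2,0,0,0],[4,0,0,1.6,0,0,0],[4,0,0,1.6,0,0,0],[4,0,0,1.6,0,0,0],[4,0,0,1.6,0,0,0],[4,0,0,1.6,0,0,0]]}}

```text
time_s: 7.5
tool_pos: [0.5712, 0.0124, 0.3565]
tool_rot: [-0.066, 0.974, 0.015, 0.214]
wrist_force: [0.3, -0.3, -0.5]
gripper_width: 0.0429
grip_force: 41.2
```

```bash
python3 - <<'E'
from h import *
p,q=now();c=cam("wrist");im=r.camera("wrist");t=r.camera("top");s=r.camera("side");print(r.state()["wrist_force"])
m=np.array([.6464,.0225,.1961]);print("mouth in tool mm",q.inv().apply(m-p)*1000)
a=cv2.resize(im[180:420,200:440],(480,480),interpolation=cv2.INTER_CUBIC);b=cv2.resize(s[180:320,290:430],(320,320),interpolation=cv2.INTER_CUBIC)
o=np.zeros((480,800,3),np.uint8);o[:,:480]=a;o[:320,480:]=b
cv2.imwrite("pics/c4.png",cv2.convertScaleAbs(o,alpha=1.5,beta=10)[:,:,::-1])
E
```

```text
[ 0.00212091  0.04258542 -0.43271307]
mouth in tool mm [ -1.52698343  -0.31438188 177.43775907]
```

View pics/c4.png

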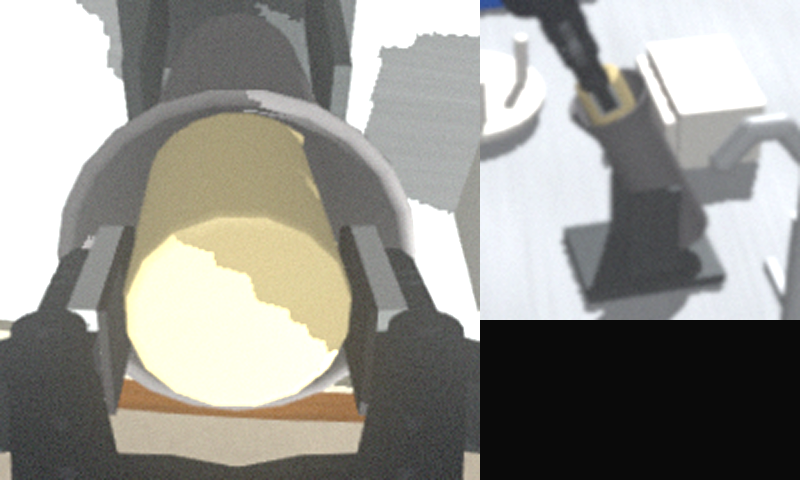

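The refill is centred in the mouth at crop (238,300) with no contact force, so I'll release it and back out along the axis.

Request:
{"op": "step_arm", "data": {"rows": [[8.5,-0.1,0,0,0,0,0],[8.5,-0.1,0,0,0,0,0],[8.5,-0.1,0,0,0,0,0],[8.5,-0.1,0,0,0,0,0],[8.5,-0.1,0,-3,0,0,0],[8.5,-0.1,0,-8,0,0,0],[8.5,-0.1,0,-13,0,0,0],[8.5,-0.1,0,-15,0,0,0]]}}

```text
time_s: 8.45
tool_pos: [0.5088, 0.0038, 0.4998]
tool_rot: [-0.066, 0.973, 0.014, 0.219]
wrist_force: [0.4, -0.1, 0.8]
gripper_width: 0.0852
grip_force: 0.0
```

```bash
python3 - <<'E'
from h import *
p,q=now();im=r.camera("wrist");t=r.camera("top")
m=np.array([.6464,.0225,.1961]);print("mouth in tool mm",q.inv().apply(m-p)*1000)
a=cv2.resize(im[120:360,200:440],(480,480),interpolation=cv2.INTER_CUBIC);b=cv2.resize(t[180:260,270:350],(320,320),interpolation=cv2.INTER_CUBIC)
o=np.zeros((480,800,3),np.uint8);o[:,:480]=a;o[:320,480:]=b
cv2.imwrite("pics/c5.png",cv2.convertScaleAbs(o,alpha=1.5,beta=10)[:,:,::-1])
d=down(150)
t=(.5315,-.4357);print(r.state()["joints"])
chain([((.52,-.10,.45),down(150)),((.48,-.38,.38),down(100)),((t[0],t[1],.36),down(98))])
E
```

```text
mouth in tool mm [  4.59622748   0.46998107 333.89113339]
[-0.15893518 -0.23642227 -0.02236507  1.35779527  0.12304956 -0.26816215]
[2.43, -10.41, 4.31, 8.26, 24.51, 37.16]
[-10.54, -26.25, 7.0, 0.0, 0.0, 50.0]
[-6.38, 4.1, 2.0, 0.0, 0.0, 2.0]
```

View pics/c5.png

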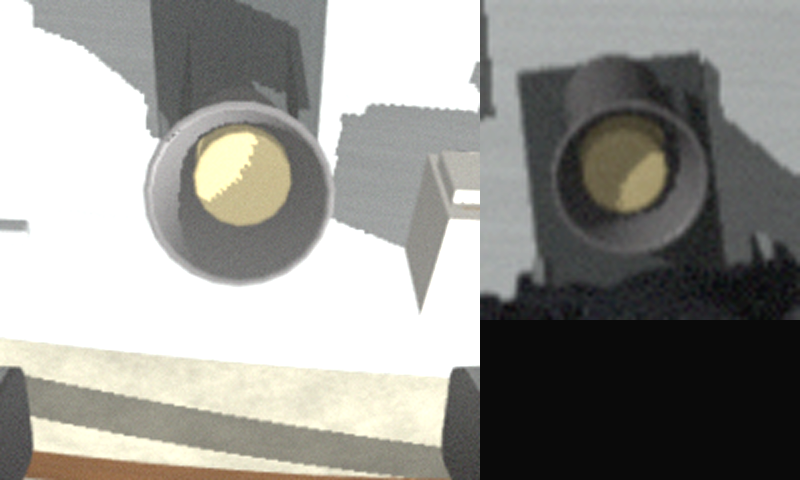

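The crop shows the refill has dropped into the bore, with its top at crop (243,176), concentric with the rim. Now to the tamper.

Request:
{"op": "step_arm", "data": {"rows": [[8.5,2.4,-10.4,4.3,8.3,24.5,37.2],[8.5,2.4,-10.4,4.3,8.3,24.5,37.2],[8.5,2.4,-10.4,4.3,8.3,24.5,37.2],[8.5,2.4,-10.4,4.3,8.3,24.5,37.2],[8.5,2.4,-10.4,4.3,8.3,24.5,37.2],[8.5,2.4,-10.4,4.3,8.3,24.5,37.2],[8.5,2.4,-10.4,4.3,8.3,24.5,37.2],[8.5,2.4,-10.4,4.3,8.3,24.5,37.2]]}}

```text
time_s: 9.35
tool_pos: [0.5205, -0.0996, 0.4421]
tool_rot: [0.259, 0.966, -0.001, -0.006]
wrist_force: [0.1, 0.2, -0.3]
gripper_width: 0.085
grip_force: 0.0
```

Request:
{"op": "step_arm", "data": {"rows": [[8.5,-10.5,-26.2,7,0,0,50],[8.5,-10.5,-26.2,7,0,0,50],[8.5,-10.5,-26.2,7,0,0,50],[8.5,-10.5,-26.2,7,0,0,50],[8.5,-10.5,-26.2,7,0,0,50],[8.5,-10.5,-26.2,7,0,0,50],[8.5,-10.5,-26.2,7,0,0,50],[8.5,-10.5,-26.2,7,0,0,50]]}}

```text
time_s: 10.15
tool_pos: [0.4786, -0.3795, 0.3728]
tool_rot: [0.643, 0.766, -0.003, -0.005]
wrist_force: [0.2, 0.1, 0.2]
gripper_width: 0.0849
grip_force: 0.0
```

Request:
{"op": "step_arm", "data": {"rows": [[8.5,-6.4,4.1,2,0,0,2],[8.5,-6.4,4.1,2,0,0,2],[8.5,-6.4,4.1,2,0,0,2],[8.5,-6.4,4.1,2,0,0,2],[8.5,-6.4,4.1,2,0,0,2],[8.5,-6.4,4.1,2,0,0,2],[8.5,-6.4,4.1,2,0,0,2],[8.5,-6.4,4.1,2,0,0,2]]}}

```text
time_s: 10.95
tool_pos: [0.5303, -0.4344, 0.3545]
tool_rot: [0.656, 0.755, -0.003, -0.004]
wrist_force: [-0.0, 0.4, 0.3]
gripper_width: 0.0851
grip_force: 0.0
```

```bash
python3 - <<'E'
from h import *
p,q=now();c=cam("wrist");im=r.camera("wrist");cv2.imwrite("pics/w6.png",im[:,:,::-1])
print(p,q.as_matrix().round(3))
th=np.linspace(0,6.28,60)
# grip top disc by colour: print hsv stats around projected
for n,P,rad in(("tamper top",[.5315,-.4357,.156],.014),("collar",[.5315,-.4357,.114],.026),("stopper",[.5275,-.2512,.049],.038),("knob",[.5270,-.2503,.091],.015)):
    w=proj("wrist",np.array(P)+rad*np.c_[np.cos(th),np.sin(th),0*th],c);print(n,proj("wrist",P,c).round(1),w.min(0).round(),w.max(0).round(), im[int(w.mean(0)[1]),int(w.mean(0)[0])] if (w.min()>0 and w[:,1].max()<479) else "")
E
```

```text
[ 0.53029614 -0.43444412  0.35449807] [[-0.139  0.99  -0.009]
 [ 0.99   0.139 -0.   ]
 [ 0.001 -0.009 -1.   ]]
tamper top [[323.4 288.5]] [295. 262.] [352. 314.] [168 134  84]
collar [[323.1 260.2]] [280. 218.] [366. 299.] [146 117  79]
stopper [[352.1  -5.9]] [301. -48.] [402.  40.] 
knob [[356.5 -29.3]] [333. -48.] [380.  -9.]
```

View pics/w6.png

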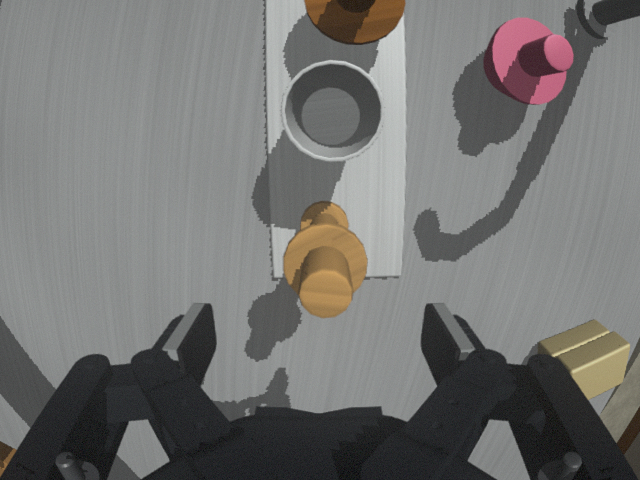

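The wrist view shows the tamper grip top centred at about (326,292), the collar spanning x=284 to 367, the cup at (333,110) and the stopper above it. It all lies within 1.5 mm of the estimate.

```bash
python3 - <<'E'
from h import *
T=(.5328,-.4367)
chain([((*T,.2885),down(98)),((*T,.42),down(98)),((.45,-.20,.50),down(140))])
E
```

```text
[-0.26, 0.28, 6.56, -0.55, -0.09, -0.02]
[0.0, 0.0, -13.15, 0.0, 0.0, 0.0]
[24.59, -4.91, -8.0, 0.0, 0.0, -42.0]
```

Request:
{"op": "step_arm", "data": {"rows": [[8.5,-0.2,0.3,0,-0.5,0,0],[8.5,-0.2,0.3,3,-0.5,0,0],[8.5,-0.2,0.3,5.5,-0.5,0,0],[8.5,-0.2,0.3,6.5,-0.5,0,0],[8.5,-0.2,0.3,6.5,-0.5,0,0],[2,-0.2,0.3,6.5,-0.5,0,0],[2,-0.2,0.3,6.5,-0.5,0,0],[2,-0.2,0.3,6.5,-0.5,0,0]], "force": 70}}

```text
time_s: 11.8
tool_pos: [0.5335, -0.4368, 0.2903]
tool_rot: [0.656, 0.755, 0.0, 0.0]
wrist_force: [0.1, 0.2, 0.1]
gripper_width: 0.0434
grip_force: 0.0
```

Request:
{"op": "step_arm", "data": {"rows": [[2,0,0,0,0,0,0],[2,0,0,0,0,0,0],[2,0,0,0,0,0,0],[2,0,0,0,0,0,0],[2,0,0,0,0,0,0],[2,0,0,0,0,0,0],[2,0,0,0,0,0,0],[2,0,0,0,0,0,0]]}}

```text
time_s: 12.6
tool_pos: [0.5332, -0.4367, 0.2898]
tool_rot: [0.656, 0.754, -0.0, -0.0]
wrist_force: [-1.6, -0.5, 5.2]
gripper_width: 0.0267
grip_force: 69.0
```

```bash
python3 - <<'E'
from h import *
s=r.state();p,q=now();print(p,q.as_matrix().round(3),s["gripper_width"],s["grip_force"],s["wrist_force"])
m=np.array([.6464,.0225,.1961]);Q=tube_rot();
T=(p[0],p[1]);print(T)
# tamper foot is (z_tcp-.006) ahead of TCP
L=p[2]-.006
chain([((*T,.42),down(98)),((.45,-.20,.50),down(140)),(m+AX*(L+.06),Q)])
E
```

```text
[ 0.533185   -0.43668435  0.28983833] [[-0.139  0.99  -0.   ]
 [ 0.99   0.139  0.   ]
 [ 0.    -0.    -1.   ]] 0.02672097530795136 69.03011441230774 [-1.5946867  -0.53001419  5.2385798 ]
(np.float64(0.5331849953869207), np.float64(-0.436684350055897))
[0.0, -0.01, -13.02, -0.02, -0.02, -0.04]
[24.6, -4.94, -8.0, 0.0, 0.0, -42.0]
[9.08, 18.96, -0.77, -10.35, -23.55, -46.68]
```

Request:
{"op": "step_arm", "data": {"rows": [[2,0,0,-3,0,0,0],[2,0,0,-8,0,0,0],[2,0,0,-13,0,0,0],[2,0,0,-13,0,0,0],[2,0,0,-13,0,0,0],[2,0,0,-13,0,0,0],[2,0,0,-13,0,0,0],[2,0,0,-13,0,0,0]]}}

```text
time_s: 13.4
tool_pos: [0.5332, -0.4365, 0.4152]
tool_rot: [0.656, 0.755, 0.0, -0.004]
wrist_force: [-0.2, 0.2, -1.8]
gripper_width: 0.0269
grip_force: 69.4
```

Request:
{"op": "step_arm", "data": {"rows": [[2,24.6,-4.9,-8,0,0,-42],[2,24.6,-4.9,-8,0,0,-42],[2,24.6,-4.9,-8,0,0,-42],[2,24.6,-4.9,-8,0,0,-42],[2,24.6,-4.9,-8,0,0,-42],[2,24.6,-4.9,-8,0,0,-42],[2,24.6,-4.9,-8,0,0,-42],[2,24.6,-4.9,-8,0,0,-42]]}}

```text
time_s: 14.2
tool_pos: [0.4511, -0.2004, 0.4981]
tool_rot: [0.342, 0.94, 0.0, -0.001]
wrist_force: [0.2, -0.7, -2.5]
gripper_width: 0.0266
grip_force: 69.3
```

Request:
{"op": "step_arm", "data": {"rows": [[2,9.1,19,-0.8,-10.4,-23.6,-46.7],[2,9.1,19,-0.8,-10.4,-23.6,-46.7],[2,9.1,19,-0.8,-10.4,-23.6,-46.7],[2,9.1,19,-0.8,-10.4,-23.6,-46.7],[2,9.1,19,-0.8,-10.4,-23.6,-46.7],[2,9.1,19,-0.8,-10.4,-23.6,-46.7],[2,9.1,19,-0.8,-10.4,-23.6,-46.7],[2,9.1,19,-0.8,-10.4,-23.6,-46.7]]}}

```text
time_s: 15.0
tool_pos: [0.5037, 0.0028, 0.5055]
tool_rot: [-0.061, 0.975, 0.015, 0.214]
wrist_force: [-0.3, -0.6, -1.9]
gripper_width: 0.0266
grip_force: 69.8
```

Request:
{"op": "step_arm", "data": {"rows": [[2,0,0,0,0,0,0],[2,0,0,0,0,0,0],[2,0,0,0,0,0,0],[2,0,0,0,0,0,0],[2,0,0,0,0,0,0],[2,0,0,0,0,0,0],[2,0,0,0,0,0,0],[2,0,0,0,0,0,0]]}}

```text
time_s: 15.8
tool_pos: [0.5033, 0.0041, 0.5073]
tool_rot: [-0.063, 0.974, 0.015, 0.216]
wrist_force: [-0.5, -0.0, -2.1]
gripper_width: 0.0262
grip_force: 69.8
```

```bash
python3 - <<'E'
from h import *
s=r.state();p,q=now();m=np.array([.6464,.0225,.1961]);Q=tube_rot();print(q.inv().apply(m-p)*1000,s["gripper_width"],s["grip_force"])
L=.2838
chain([(m+AX*(L+.02),Q),(m+AX*(L-.02),Q),(m+AX*(L-.05),Q)])
print(s["joints"])
c=cam("wrist");im=r.camera("wrist");cv2.imwrite("pics/w7.png",im[:,:,::-1])
E
```

```text
[  0.64415421  -1.16604387 343.03815901] 0.026213829759036345 69.83992338180542
[0.08, -0.04, 3.92, 0.15, -0.02, -0.06]
[0.0, -0.0, 4.0, 0.0, 0.0, 0.0]
[0.0, 0.0, 3.0, 0.0, 0.0, 0.0]
[-0.1604252  -0.24078448 -0.00729717  1.38521156  0.12373209 -0.26362097]
```

Request:
{"op": "step_arm", "data": {"rows": [[2,0.1,-0.05,2,0.15,0,0],[2,0.1,-0.05,4,0.15,0,0],[2,0.1,-0.05,5,0.15,0,0],[2,0.1,-0.05,6,0.15,0,0],[2,0.1,-0.05,6.5,0.15,0,0],[2,0.1,-0.05,7,0.15,0,0],[2,0.1,-0.05,7.5,0.15,0,0],[2,0.1,-0.05,8,0.15,0,0]], "force": 90}}

```text
time_s: 16.65
tool_pos: [0.5362, 0.008, 0.435]
tool_rot: [-0.063, 0.974, 0.014, 0.216]
wrist_force: [-3.8, -0.1, 4.9]
gripper_width: 0.0262
grip_force: 88.8
```

Request:
{"op": "step_arm", "data": {"rows": [[2,0,0,0.4,0,0,0],[2,0,0,0.8,0,0,0],[2,0,0,1.2,0,0,0],[2,0,0,1.6,0,0,0],[2,0,0,1.6,0,0,0],[2,0,0,1.6,0,0,0],[2,0,0,1.6,0,0,0],[2,0,0,1.6,0,0,0]]}}

```text
time_s: 17.45
tool_pos: [0.543, 0.0088, 0.4197]
tool_rot: [-0.063, 0.974, 0.014, 0.216]
wrist_force: [0.2, 0.5, 1.7]
gripper_width: 0.0258
grip_force: 88.7
```

```bash
python3 - <<'E'
from h import *
s=r.state();p,q=now();m=np.array([.6464,.0225,.1961]);t=q.inv().apply(m-p)*1000;print(t,"foot above rim",t[2]-283.8,q.inv().apply(s["wrist_force"]),s["torque"],s["gripper_width"],s["grip_force"])
E
```

```text
[-3.86796334e-02  1.75226949e-01  2.46777613e+02] foot above rim -37.02238662691465 [-0.96131364  0.42386337 -1.4253281 ] [-0.0102177   0.28577302  0.05824507] 0.025849022241811452 88.6908209323883
```

Request:
{"op": "step_arm", "data": {"rows": [[2,0,0,0.4,0,0,0],[2,0,0,0.8,0,0,0],[2,0,0,1.2,0,0,0],[2,0,0,1.5,0,0,0],[2,0,0,1.6,0,0,0],[2,0,0,1.6,0,0,0],[2,0,0,1.7,0,0,0],[2,0,0,1.7,0,0,0]]}}

```text
time_s: 18.25
tool_pos: [0.5495, 0.0099, 0.4072]
tool_rot: [-0.063, 0.974, 0.014, 0.217]
wrist_force: [-6.4, -0.6, 10.6]
gripper_width: 0.0263
grip_force: 89.7
```

```bash
python3 - <<'E'
from h import *
s=r.state();p,q=now();m=np.array([.6464,.0225,.1961]);t=q.inv().apply(m-p)*1000;print(t,"foot above rim",t[2]-283.8,q.inv().apply(s["wrist_force"]),s["torque"],s["gripper_width"],s["grip_force"])
E
```

```text
[1.12072418e+00 9.23258394e-02 2.32599757e+02] foot above rim -51.20024289007395 [  1.33214383   0.1921451  -12.32480137] [0.15213605 1.16483984 0.11110198] 0.02628581995043965 89.7109866142273
```

Request:
{"op": "step_arm", "data": {"rows": [[2,0,0,0.1,0,0,0],[2,0,0,0.2,0,0,0],[2,0,0,0.3,0,0,0],[2,0,0,0.4,0,0,0],[2,0,0,0.4,0,0,0],[2,0,0,0.4,0,0,0],[2,0,0,0.4,0,0,0],[2,0,0,0.4,0,0,0]]}}

```text
time_s: 19.05
tool_pos: [0.5505, 0.0101, 0.4075]
tool_rot: [-0.063, 0.974, 0.014, 0.219]
wrist_force: [-15.5, -1.0, 21.1]
gripper_width: 0.0264
grip_force: 91.0
```

```bash
python3 - <<'E'
from h import *
s=r.state();p,q=now();m=np.array([.6464,.0225,.1961]);t=q.inv().apply(m-p)*1000;print(t,"foot above rim",t[2]-283.8,q.inv().apply(s["wrist_force"]),s["torque"],s["gripper_width"],s["grip_force"])
E
```

```text
[3.05516733e+00 1.72162685e-01 2.32474621e+02] foot above rim -51.32537909559812 [  5.00471243   0.95980199 -25.72721889] [0.36443045 2.29561219 0.32675055] 0.026363691763801347 90.97540140151978
```

Request:
{"op": "step_arm", "data": {"rows": [[2,0.1,0,0.2,0,0,0],[2,0.2,0,0.4,0,0,0],[2,0.3,0,0.5,0,0,0],[2,0.3,0,0.6,0,0,0],[2,0.3,0,0.7,0,0,0],[2,0.3,0,0.8,0,0,0],[2,0.3,0,0.8,0,0,0],[2,0.3,0,0.8,0,0,0]]}}

```text
time_s: 19.85
tool_pos: [0.5514, 0.0101, 0.4073]
tool_rot: [-0.063, 0.972, 0.012, 0.225]
wrist_force: [-28.2, -1.6, 39.9]
gripper_width: 0.0262
grip_force: 93.3
```

```bash
python3 - <<'E'
from h import *
s=r.state();p,q=now();m=np.array([.6464,.0225,.1961]);t=q.inv().apply(m-p)*1000;print(t,"foot above rim",t[2]-283.8,q.inv().apply(s["wrist_force"]),s["torque"],s["gripper_width"],s["grip_force"],q.inv().apply(-AX)*57.3)
im=r.camera("wrist");cv2.imwrite("pics/w8.png",im[:,:,::-1]);c=cam("wrist");np.save("w8.npy",np.r_[c[3]["rvec"].ravel(),c[2]])
E
```

```text
[  6.64371421   0.95425222 231.83895444] foot above rim -51.961045561606966 [  7.82800979   1.87614533 -48.21051766] [0.43826355 2.6876558  0.36715791] 0.026184210046018237 93.33123207092285 [ 1.03362007  0.24560171 57.29015019]
```

Request:
{"op": "step_arm", "data": {"rows": [[2,-0.2,0,-0.8,0,0,0],[2,-0.3,0,-1.5,0,0,0],[2,-0.3,0,-4,0,0,0],[2,-0.3,0,-8,0,0,0],[2,-0.3,0,-12,0,0,0],[2,-0.3,0,-13,0,0,0],[2,-0.3,0,-13,0,0,0],[2,-0.3,0,-13,0,0,0]]}}

```text
time_s: 20.7
tool_pos: [0.5009, 0.0032, 0.5081]
tool_rot: [-0.063, 0.975, 0.015, 0.213]
wrist_force: [0.1, -0.0, -2.2]
gripper_width: 0.0264
grip_force: 89.0
```

```bash
python3 - <<'E'
from h import *
s=r.state();p,q=now();m=np.array([.6464,.0225,.1961]);t=q.inv().apply(m-p)*1000;print(p,t,"foot above rim",t[2]-283.8,s["wrist_force"],s["torque"],s["gripper_width"],s["grip_force"])
T=(.5332,-.4367)
chain([((.45,-.20,.50),down(140)),((*T,.42),down(98)),((*T,.30),down(98))])
E
```

```text
[0.50089325 0.00321826 0.50807726] [-3.09225787e+00 -1.13988030e-01  3.44766927e+02] foot above rim 60.96692705107034 [ 0.06943749 -0.02317637 -2.20298691] [-0.11992926  0.64867967  0.02697454] 0.02635253440385437 88.9771020412445
[7.28, -19.5, -2.49, 10.29, 23.21, 46.61]
[-21.59, -12.78, 8.0, 0.0, 0.0, 42.0]
[0.0, 0.0, 12.0, 0.0, 0.0, 0.0]
```

Request:
{"op": "step_arm", "data": {"rows": [[2,0,0,-3,0,0,0],[2,7.3,-19.5,-2.5,10.3,23.2,46.6],[2,7.3,-19.5,-2.5,10.3,23.2,46.6],[2,7.3,-19.5,-2.5,10.3,23.2,46.6],[2,7.3,-19.5,-2.5,10.3,23.2,46.6],[2,7.3,-19.5,-2.5,10.3,23.2,46.6],[2,7.3,-19.5,-2.5,10.3,23.2,46.6],[2,7.3,-19.5,-2.5,10.3,23.2,46.6]]}}

```text
time_s: 21.5
tool_pos: [0.4504, -0.2012, 0.4987]
tool_rot: [0.343, 0.939, 0.001, -0.002]
wrist_force: [0.9, 0.3, -1.7]
gripper_width: 0.0262
grip_force: 89.6
```

Request:
{"op": "step_arm", "data": {"rows": [[2,-21.6,-12.8,8,0,0,42],[2,-21.6,-12.8,8,0,0,42],[2,-21.6,-12.8,8,0,0,42],[2,-21.6,-12.8,8,0,0,42],[2,-21.6,-12.8,8,0,0,42],[2,-21.6,-12.8,8,0,0,42],[2,-21.6,-12.8,8,0,0,42],[2,-21.6,-12.8,8,0,0,42]]}}

```text
time_s: 22.3
tool_pos: [0.5335, -0.4363, 0.4222]
tool_rot: [0.655, 0.755, 0.002, 0.001]
wrist_force: [0.5, 0.3, -1.2]
gripper_width: 0.0263
grip_force: 89.7
```

Request:
{"op": "step_arm", "data": {"rows": [[2,0,0,0,0,0,0],[2,0,0,0,0,0,0],[2,0,0,3,0,0,0],[2,0,0,6,0,0,0],[2,0,0,8,0,0,0],[2,0,0,8,0,0,0],[2,0,0,8,0,0,0],[2,0,0,8,0,0,0]]}}

```text
time_s: 23.1
tool_pos: [0.5338, -0.4368, 0.3468]
tool_rot: [0.656, 0.755, 0.001, 0.005]
wrist_force: [0.3, 0.2, -1.4]
gripper_width: 0.0263
grip_force: 89.9
```

```bash
python3 - <<'E'
from h import *
s=r.state();p,q=now();print(p,q.as_matrix().round(3),s["wrist_force"],s["torque"])
T=(.5332,-.4367)
chain([((*T,.2915),down(98))])
im=r.camera("wrist");cv2.imwrite("pics/w9.png",im[:,:,::-1])
E
```

```text
[ 0.53384757 -0.4368309   0.34684794] [[-0.14   0.99   0.009]
 [ 0.99   0.14  -0.004]
 [-0.005  0.008 -1.   ]] [ 0.26472117  0.18836719 -1.44761091] [0.02735889 0.0091358  0.05947992]
[0.05, -0.11, 5.53, 0.45, 0.29, 0.05]
```

Request:
{"op": "step_arm", "data": {"rows": [[2,0,-0.1,2,0.4,0.3,0],[2,0,-0.1,4,0.4,0.3,0],[2,0,-0.1,5,0.4,0.3,0],[2,0,-0.1,5.3,0.4,0.3,0],[2,0,-0.1,5.5,0.4,0.3,0],[2,0,-0.1,5.5,0.4,0.3,0],[2,0,-0.1,5.5,0.4,0.3,0],[2,0,-0.1,5.5,0.4,0.3,0]]}}

```text
time_s: 23.95
tool_pos: [0.5331, -0.4374, 0.2901]
tool_rot: [0.656, 0.755, 0.001, -0.001]
wrist_force: [0.5, -0.4, 0.5]
gripper_width: 0.0265
grip_force: 90.2
```

Request:
{"op": "step_arm", "data": {"rows": [[2,0,0,0.05,0,0,0],[2,0,0,0.1,0,0,0],[2,0,0,0.15,0,0,0],[2,0,0,0.15,0,0,0],[2,0,0,0.15,0,0,0],[2,0,0,0.15,0,0,0],[2,0,0,0.15,0,0,0],[2,0,0,0.15,0,0,0]]}}

```text
time_s: 24.75
tool_pos: [0.533, -0.4373, 0.2899]
tool_rot: [0.656, 0.755, 0.0, -0.0]
wrist_force: [-1.1, 0.7, 6.0]
gripper_width: 0.0258
grip_force: 90.2
```

Request:
{"op": "step_arm", "data": {"rows": [[8.5,0,0,-0.15,0,0,0],[8.5,0,0,-0.15,0,0,0],[8.5,0,0,-0.15,0,0,0],[8.5,0,0,-0.15,0,0,0],[8.5,0,0,-2,0,0,0],[8.5,0,0,-5,0,0,0],[8.5,0,0,-8,0,0,0],[8.5,0,0,-10,0,0,0]], "force": 40}}

```text
time_s: 25.55
tool_pos: [0.5331, -0.4375, 0.3896]
tool_rot: [0.656, 0.755, 0.0, -0.001]
wrist_force: [0.4, -0.9, 0.6]
gripper_width: 0.085
grip_force: 0.0
```

```bash
cat > fit.py <<'E'
from h import *
from scipy.optimize import minimize
from scipy.ndimage import map_coordinates,gaussian_filter
th=np.linspace(0,2*np.pi,180,endpoint=False)
def pts(m,rad,psi=PSI,tilt=T25):
    ax=np.r_[-np.sin(tilt)*np.cos(psi),-np.sin(tilt)*np.sin(psi),np.cos(tilt)];e=tube_rot(ax).as_matrix()
    return m+rad*(np.cos(th)[:,None]*e[:,0]+np.sin(th)[:,None]*e[:,1])
def score(m,views,rad=.040,d=.0012):
    # mean |outside-inside| contrast across the outer rim edge
    s=0
    for n,g,c in views:
        a=proj(n,pts(m,rad+d),c);b=proj(n,pts(m,rad-d),c)
        f=lambda w:map_coordinates(g,[w[:,1],w[:,0]],order=1,mode="nearest")
        s+=np.mean(np.abs(f(a)-f(b)))
    return s
def gray(im): return gaussian_filter(cv2.cvtColor(im,cv2.COLOR_BGR2GRAY).astype(float),.7)
E
python3 - <<'E'
from fit import *
s=r.state();print(s["tool_pos"],s["gripper_width"])
V={n:(n,gray(cv2.imread(f"pics/{n}0.png")),cam(n)) for n in("top","side")}
m0=np.array([.6464,.0225,.1961])
for vs in (["top"],["side"],["top","side"]):
    v=[V[n] for n in vs]
    best=min((minimize(lambda x:-score(m0+x/1000,v,d=.0025),np.array(i,float),method="Nelder-Mead",options=dict(initial_simplex=np.array(i)+np.r_[[[0,0,0]],3*np.eye(3)])) for i in ([0,0,0],[-1,0,3],[1,0,-3])),key=lambda o:o.fun)
    print(vs,best.x.round(2),best.fun, -score(m0,v,d=.0025),"axial",best.x@AX)
E
```

```text
[ 0.53307904 -0.4374982   0.38959028] 0.08499782588567162
['top'] [-1.56  2.09  9.05] -14.457093434288693 -11.032524413678203 axial 8.743998532802587
['side'] [-0.68 -4.5   3.59] -35.267889765300765 -34.83301831623438 axial 3.786384821261552
['top', 'side'] [ 0.13  1.91 -0.31] -49.503883273936665 -45.86554272991258 axial -0.43938903725982775
```

```bash
python3 - <<'E'
from h import *
p,q=now();c=cam("wrist");C=q.inv().apply(-c[1].T@c[2]-p);print("cam in tool",C)
m=np.array([.6464,.0225,.1961]);Q=tube_rot()
tgt=m+AX*.16-Q.apply(C);print(tgt)
chain([((.45,-.20,.47),down(140)),(tgt,Q)])
E
```

```text
cam in tool [0.07289861 0.00023092 0.03048233]
[0.63211904 0.02039967 0.3995439 ]
[24.69, -4.92, -7.99, 0.02, -0.11, -41.99]
[0.22, 28.59, 7.05, -10.35, -23.55, -46.68]
```

Request:
{"op": "step_arm", "data": {"rows": [[8.5,24.7,-4.9,-8,0,-0.1,-42],[8.5,24.7,-4.9,-8,0,-0.1,-42],[8.5,24.7,-4.9,-8,0,-0.1,-42],[8.5,24.7,-4.9,-8,0,-0.1,-42],[8.5,24.7,-4.9,-8,0,-0.1,-42],[8.5,24.7,-4.9,-8,0,-0.1,-42],[8.5,24.7,-4.9,-8,0,-0.1,-42],[8.5,24.7,-4.9,-8,0,-0.1,-42]]}}

```text
time_s: 26.35
tool_pos: [0.4506, -0.2005, 0.4678]
tool_rot: [0.342, 0.94, 0.0, -0.001]
wrist_force: [0.9, -0.7, 0.3]
gripper_width: 0.0849
grip_force: 0.0
```

Request:
{"op": "step_arm", "data": {"rows": [[8.5,0.2,28.6,7,-10.4,-23.6,-46.7],[8.5,0.2,28.6,7,-10.4,-23.6,-46.7],[8.5,0.2,28.6,7,-10.4,-23.6,-46.7],[8.5,0.2,28.6,7,-10.4,-23.6,-46.7],[8.5,0.2,28.6,7,-10.4,-23.6,-46.7],[8.5,0.2,28.6,7,-10.4,-23.6,-46.7],[8.5,0.2,28.6,7,-10.4,-23.6,-46.7],[8.5,0.2,28.6,7,-10.4,-23.6,-46.7]]}}

```text
time_s: 27.15
tool_pos: [0.633, 0.0201, 0.395]
tool_rot: [-0.063, 0.975, 0.015, 0.213]
wrist_force: [-0.0, -0.6, -0.2]
gripper_width: 0.0849
grip_force: 0.0
```

Request:
{"op": "step_arm", "data": {"rows": [[8.5,0,0,0,0,0,0],[8.5,0,0,0,0,0,0],[8.5,0,0,0,0,0,0],[8.5,0,0,0,0,0,0],[8.5,0,0,0,0,0,0],[8.5,0,0,0,0,0,0],[8.5,0,0,0,0,0,0],[8.5,0,0,0,0,0,0]]}}

```text
time_s: 27.95
tool_pos: [0.6324, 0.0207, 0.3985]
tool_rot: [-0.064, 0.974, 0.015, 0.216]
wrist_force: [-0.1, -0.1, 0.3]
gripper_width: 0.0849
grip_force: 0.0
```

```bash
python3 - <<'E'
from fit import *
p,q=now();c=cam("wrist");im=r.camera("wrist");cv2.imwrite("pics/w10.png",im[:,:,::-1]);np.save("w10.npy",np.r_[c[3]["rvec"].ravel(),c[2]])
m=np.array([.6464,.0225,.1961]);print(q.inv().apply(m-p)*1000,q.inv().apply(-AX)*57.3)
for z,rad in((0,.04),(0,.036),(-.035,.025),(-.055,.022)):
    w=proj("wrist",pts(m+AX*z,rad),c);print(z,rad,w.min(0).round(1),w.max(0).round(1),w.mean(0).round(1))
o=cv2.convertScaleAbs(cv2.resize(im[0:480,120:520],(667,800),interpolation=cv2.INTER_CUBIC)[:600],alpha=1.4,beta=10)
w=proj("wrist",m,c)[0];x0,y0=int(w[0]-130),max(0,int(w[1]-110));cr=im[y0:y0+220,x0:x0+260];print(x0,y0,cr.shape)
cv2.imwrite("pics/c10.png",cv2.convertScaleAbs(cv2.resize(cr,None,fx=2.7,fy=2.7,interpolation=cv2.INTER_CUBIC),alpha=1.4,beta=15)[:,:,::-1])
E
```

```text
[ 72.66222991  -0.50312993 189.38504638] [-4.25457152e-03 -1.46189167e-01  5.72998134e+01]
0 0.04 [225.7  42.6] [411.7 226. ] [318.7 135.5]
0 0.036 [234.7  51.5] [402.7 217.2] [318.7 135.3]
-0.035 0.025 [270.1  86.5] [366.9 181.8] [318.5 134.4]
-0.055 0.022 [279.7  95.9] [357.1 172.2] [318.4 134.2]
188 24 (220, 260, 3)
```

```bash
python3 - <<'E'
from fit import *
from scipy.optimize import least_squares
im=cv2.imread("pics/w10.png");v=np.load("w10.npy");K=cam("wrist")[0];c=(K,cv2.Rodrigues(v[:3])[0],v[3:],None)
m0=np.array([.6464,.0225,.1961]);g=gray(im)
hsv=cv2.cvtColor(im,cv2.COLOR_BGR2HSV);b,gg,rr=[im[:,:,k].astype(float) for k in range(3)]
yel=gaussian_filter((rr-b)/(rr+gg+b+30),.6)
c0=np.array([318.5,134.5]);A=np.linspace(0,2*np.pi,90,endpoint=False);rs=np.arange(20,115,.25)
P=lambda img,a:map_coordinates(img,[c0[1]+rs*np.sin(a),c0[0]+rs*np.cos(a)],order=1)
Y=np.array([P(yel,a) for a in A]);G=np.array([P(g,a) for a in A])
print("yel mean prof",[(rs[i],round(np.median(Y[:,i]),3)) for i in range(0,len(rs),16)])
print("gray prof",[(rs[i],np.percentile(G[:,i],[20,50,80]).round()) for i in range(0,len(rs),12)])
# refill edge: half level crossing of yellowness in r 28..50
k=(rs>30)&(rs<50);ref=[];rim=[]
for i,a in enumerate(A):
    y=Y[i,k];d=np.gradient(y);j=np.argmin(d)
    if d[j]<-.004: ref.append(c0+rs[k][j]*np.r_[np.cos(a),np.sin(a)])
    kk=(rs>84)&(rs<104);d=np.abs(np.gradient(G[i,kk]));j=np.argmax(d)
    if d[j]>2: rim.append(c0+rs[kk][j]*np.r_[np.cos(a),np.sin(a)])
for n,e in(("ref",ref),("rim",rim)): print(n,len(e),cv2.fitEllipse(np.array(e,np.float32)) if len(e)>5 else "")
np.savez("edges.npz",ref=ref,rim=rim)
for z,rad in((.0035,.04),(0,.04),(-.0515,.022),(-.055,.022)): print(z,rad,cv2.fitEllipse(proj("wrist",pts(m0+AX*z,rad),c).astype(np.float32)))
E
```

```text
yel mean prof [(np.float64(20.0), np.float64(0.103)), (np.float64(24.0), np.float64(0.104)), (np.float64(28.0), np.float64(0.104)), (np.float64(32.0), np.float64(0.103)), (np.float64(36.0), np.float64(0.099)), (np.float64(40.0), np.float64(0.017)), (np.float64(44.0), np.float64(0.011)), (np.float64(48.0), np.float64(0.01)), (np.float64(52.0), np.float64(0.007)), (np.float64(56.0), np.float64(0.007)), (np.float64(60.0), np.float64(0.005)), (np.float64(64.0), np.float64(0.005)), (np.float64(68.0), np.float64(0.004)), (np.float64(72.0), np.float64(0.004)), (np.float64(76.0), np.float64(0.004)), (np.float64(80.0), np.float64(0.003)), (np.float64(84.0), np.float64(0.002)), (np.float64(88.0), np.float64(0.003)), (np.float64(92.0), np.float64(0.001)), (np.float64(96.0), np.float64(-0.004)), (np.float64(100.0), np.float64(-0.004)), (np.float64(104.0), np.float64(-0.004)), (np.float64(108.0), np.float64(-0.005)), (np.float64(112.0), np.float64(-0.004))]
gray prof [(np.float64(20.0), array([123., 124., 127.])), (np.float64(23.0), array([122., 124., 127.])), (np.float64(26.0), array([122., 124.
[... 1300 characters left out ...]
3.0), array([ 99., 177., 184.]))]
ref 90 ((320.5911865234375, 131.46043395996094), (76.15559387207031, 77.36967468261719), 94.44462585449219)
rim 90 ((317.0716247558594, 135.04254150390625), (184.4333953857422, 186.5971221923828), 61.65220642089844)
0.0035 0.04 ((318.7110595703125, 134.33982849121094), (187.41587829589844, 190.08387756347656), 90.27094268798828)
0 0.04 ((318.68536376953125, 134.31590270996094), (183.45181274414062, 186.06407165527344), 90.25812530517578)
-0.0515 0.022 ((318.4176940917969, 134.06576538085938), (77.48936462402344, 78.59408569335938), 90.1244125366211)
-0.055 0.022 ((318.401123046875, 134.0504150390625), (76.22957611083984, 77.3166275024414), 90.11595916748047)
```

View pics/c10.png

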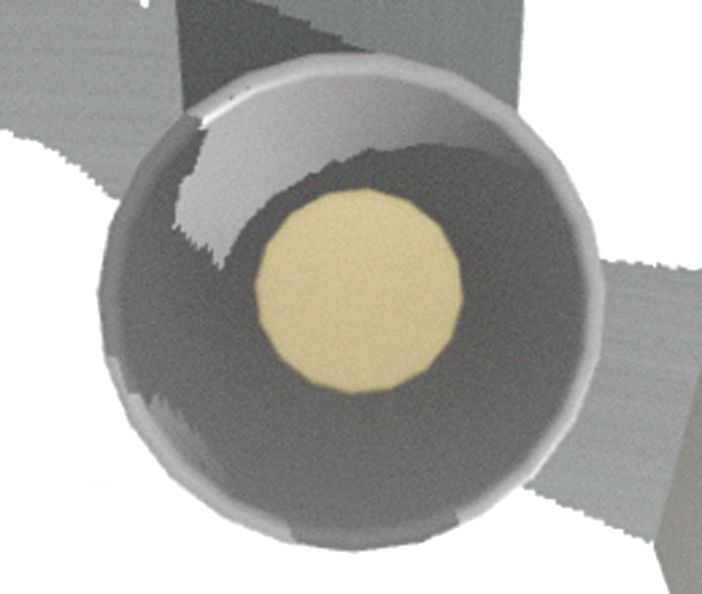

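The crop shows the refill's round end flat and concentric, deep in the bore. The fitted sizes are rim 185.5 px and refill 76.8 px, which put its upper end 55 mm below the rim. That matches the hard stop felt at 48 N, so the stub is bottomed. Now the stopper.

```bash
python3 - <<'E'
from h import *
p,q=now()
chain([(p-q.apply([0,0,.06]),q),((.45,-.12,.43),down(135)),((.5285,-.2513,.32),down(98))])
E
```

```text
[0.0, 0.0, -6.0, 0.0, 0.0, 0.0]
[16.71, -11.56, -5.3, 11.57, 23.15, 51.61]
[-14.84, -3.73, 11.0, 0.0, 0.0, 37.0]
```

Request:
{"op": "step_arm", "data": {"rows": [[8.5,0,0,-3,0,0,0],[8.5,0,0,-6,0,0,0],[8.5,0,0,-6,0,0,0],[8.5,0,0,-6,0,0,0],[8.5,0,0,-6,0,0,0],[8.5,0,0,-6,0,0,0],[8.5,0,0,-6,0,0,0],[8.5,0,0,-6,0,0,0]]}}

```text
time_s: 28.8
tool_pos: [0.6073, 0.0172, 0.4517]
tool_rot: [-0.064, 0.974, 0.015, 0.215]
wrist_force: [-0.3, 0.5, -0.1]
gripper_width: 0.085
grip_force: 0.0
```

Request:
{"op": "step_arm", "data": {"rows": [[8.5,16.7,-11.6,-5.3,11.6,23.2,51.6],[8.5,16.7,-11.6,-5.3,11.6,23.2,51.6],[8.5,16.7,-11.6,-5.3,11.6,23.2,51.6],[8.5,16.7,-11.6,-5.3,11.6,23.2,51.6],[8.5,16.7,-11.6,-5.3,11.6,23.2,51.6],[8.5,16.7,-11.6,-5.3,11.6,23.2,51.6],[8.5,16.7,-11.6,-5.3,11.6,23.2,51.6],[8.5,16.7,-11.6,-5.3,11.6,23.2,51.6]]}}

```text
time_s: 29.6
tool_pos: [0.4506, -0.1209, 0.4294]
tool_rot: [0.383, 0.924, -0.0, -0.001]
wrist_force: [-0.2, 0.3, -0.0]
gripper_width: 0.0851
grip_force: 0.0
```

Request:
{"op": "step_arm", "data": {"rows": [[8.5,-14.8,-3.7,11,0,0,37],[8.5,-14.8,-3.7,11,0,0,37],[8.5,-14.8,-3.7,11,0,0,37],[8.5,-14.8,-3.7,11,0,0,37],[8.5,-14.8,-3.7,11,0,0,37],[8.5,-14.8,-3.7,11,0,0,37],[8.5,-14.8,-3.7,11,0,0,37],[8.5,-14.8,-3.7,11,0,0,37]]}}

```text
time_s: 30.4
tool_pos: [0.5287, -0.2508, 0.3213]
tool_rot: [0.655, 0.755, -0.0, 0.001]
wrist_force: [-1.0, 0.6, 0.5]
gripper_width: 0.0848
grip_force: 0.0
```

```bash
python3 - <<'E'
from fit import *
p,q=now();c=cam("wrist");im=r.camera("wrist");bgr=im[:,:,::-1].copy();cv2.imwrite("pics/w11.png",bgr);print(p,q.as_matrix().round(3))
h=cv2.cvtColor(bgr,cv2.COLOR_BGR2HSV)
S=np.array([.5285,-.2513])
mk=((h[:,:,0]>4)&(h[:,:,0]<22)&(h[:,:,1]>90)).astype(np.uint8)
n,l,st,ce=cv2.connectedComponentsWithStats(mk)
for i in range(1,n):
    if st[i,4]>300: print("blob",st[i],ce[i].round(1),im[l==i].mean(0).round())
for nme,z,rad in(("disc",.049,.038),("disc low",.041,.038),("knobtop",.091,.015),("knobbase",.049,.015)):
    w=proj("wrist",np.c_[S[0]+rad*np.cos(th),S[1]+rad*np.sin(th),0*th+z],c);print(nme,w.min(0).round(1),w.max(0).round(1))
chain([((*S,.225),down(98))])
E
```

```text
[ 0.5286989  -0.25078461  0.32132972] [[-0.142  0.99   0.001]
 [ 0.99   0.142 -0.001]
 [-0.002  0.001 -1.   ]]
blob [ 264  188  109  107 8998] [318.2 240.9] [120.  85.  54.]
blob [617 410  23  45 379] [629.4 434.5] [52. 39. 28.]
disc [261.4 186.5] [372.4 293. ]
disc low [263.  184.8] [370.8 288.5]
knobtop [290.6 238.2] [343.  287.4]
knobbase [294.8 220.6] [338.9 262.8]
[-0.03, -0.04, 9.65, 0.07, 0.1, 0.11]
```

Request:
{"op": "step_arm", "data": {"rows": [[8.5,-0.15,0.05,3,0.1,0.1,0.1],[8.5,-0.15,0.05,6,0.1,0.1,0.1],[8.5,-0.15,0.05,8.5,0.1,0.1,0.1],[8.5,-0.15,0.05,9.6,0.1,0.1,0.1],[8.5,-0.15,0.05,9.6,0.1,0.1,0.1],[8.5,-0.15,0.05,9.6,0.1,0.1,0.1],[2,-0.15,0.05,9.6,0.1,0.1,0.1],[2,-0.15,0.05,9.6,0.1,0.1,0.1]], "force": 60}}

```text
time_s: 31.25
tool_pos: [0.5299, -0.2532, 0.226]
tool_rot: [0.657, 0.754, -0.0, 0.0]
wrist_force: [0.7, -0.2, 0.1]
gripper_width: 0.0588
grip_force: 0.0
```

Request:
{"op": "step_arm", "data": {"rows": [[2,0,0,0,0,0,0],[2,0,0,0,0,0,0],[2,0,0,0,0,0,0],[2,0,0,0,0,0,0],[2,0,0,0,0,0,0],[2,0,0,0,0,0,0],[2,0,0,0,0,0,0],[2,0,0,0,0,0,0]]}}

```text
time_s: 32.05
tool_pos: [0.5296, -0.2529, 0.2249]
tool_rot: [0.657, 0.754, -0.0, -0.001]
wrist_force: [0.5, 0.3, 5.5]
gripper_width: 0.0291
grip_force: 59.3
```

```bash
python3 - <<'E'
from h import *
s=r.state();p,q=now();print(p,s["gripper_width"],s["grip_force"],s["wrist_force"],s["torque"]);L=p[2]-.006;print("L",L)
m=np.array([.6464,.0218,.1961])+AX*.003;Q=tube_rot()
chain([((p[0],p[1],.36),down(98)),((.45,-.12,.43),down(140)),(m+AX*(L+.05),Q)])
E
```

```text
[ 0.52956443 -0.25293936  0.22485771] 0.029108903472105613 59.299394488334656 [0.4642853  0.3393676  5.47804624] [-0.00027347 -0.07305696 -0.01795682]
L 0.21885771153613914
[0.01, -0.02, -13.51, -0.07, -0.03, -0.09]
[14.27, -6.03, -7.0, 0.0, 0.0, -42.0]
[1.84, 15.02, -1.25, -10.35, -23.55, -46.68]
```

Request:
{"op": "step_arm", "data": {"rows": [[2,0,0,-3,0,0,0],[2,0,0,-8,0,0,0],[2,0,0,-13,0,0,0],[2,0,0,-13.5,0,0,0],[2,0,0,-13.5,0,0,0],[2,0,0,-13.5,0,0,0],[2,0,0,-13.5,0,0,0],[2,0,0,-13.5,0,0,0]]}}

```text
time_s: 32.85
tool_pos: [0.529, -0.2526, 0.3561]
tool_rot: [0.657, 0.754, -0.001, -0.004]
wrist_force: [-0.1, 0.1, -1.0]
gripper_width: 0.0289
grip_force: 59.4
```

Request:
{"op": "step_arm", "data": {"rows": [[2,14.3,-6,-7,0,0,-42],[2,14.3,-6,-7,0,0,-42],[2,14.3,-6,-7,0,0,-42],[2,14.3,-6,-7,0,0,-42],[2,14.3,-6,-7,0,0,-42],[2,14.3,-6,-7,0,0,-42],[2,14.3,-6,-7,0,0,-42],[2,14.3,-6,-7,0,0,-42]]}}

```text
time_s: 33.65
tool_pos: [0.4507, -0.12, 0.4282]
tool_rot: [0.344, 0.939, 0.0, -0.003]
wrist_force: [-0.0, 0.0, -1.4]
gripper_width: 0.0283
grip_force: 59.5
```

Request:
{"op": "step_arm", "data": {"rows": [[2,1.8,15,-1.2,-10.4,-23.6,-46.7],[2,1.8,15,-1.2,-10.4,-23.6,-46.7],[2,1.8,15,-1.2,-10.4,-23.6,-46.7],[2,1.8,15,-1.2,-10.4,-23.6,-46.7],[2,1.8,15,-1.2,-10.4,-23.6,-46.7],[2,1.8,15,-1.2,-10.4,-23.6,-46.7],[2,1.8,15,-1.2,-10.4,-23.6,-46.7],[2,1.8,15,-1.2,-10.4,-23.6,-46.7]]}}

```text
time_s: 34.45
tool_pos: [0.5332, 0.0062, 0.4404]
tool_rot: [-0.061, 0.975, 0.015, 0.214]
wrist_force: [-1.4, -0.5, -1.3]
gripper_width: 0.029
grip_force: 60.0
```

Request:
{"op": "step_arm", "data": {"rows": [[2,0,0,0,0,0,0],[2,0,0,0,0,0,0],[2,0,0,0,0,0,0],[2,0,0,0,0,0,0],[2,0,0,0,0,0,0],[2,0,0,0,0,0,0],[2,0,0,0,0,0,0],[2,0,0,0,0,0,0]]}}

```text
time_s: 35.25
tool_pos: [0.5335, 0.0067, 0.4413]
tool_rot: [-0.063, 0.974, 0.015, 0.215]
wrist_force: [-0.2, -0.3, -1.5]
gripper_width: 0.0287
grip_force: 60.0
```

```bash
python3 - <<'E'
from h import *
s=r.state();p,q=now();L=.2189
m=np.array([.6464,.0218,.1961])+AX*.003;Q=tube_rot();print(q.inv().apply(m-p)*1000,q.inv().apply(-AX)*57.3,s["gripper_width"],s["grip_force"])
chain([(m+AX*(L+.05),Q),(m+AX*(L-.02),Q),(m+AX*(L-.029),Q)])
E
```

```text
[-1.01408701e-03 -5.89677027e-02  2.67364895e+02] [-0.08841747 -0.07628737 57.299881  ] 0.02872802534166323 60.0135862827301
[0.04, 0.03, -0.15, 0.08, -0.09, -0.11]
[-0.0, -0.0, 7.0, 0.0, 0.0, 0.0]
[0.0, 0.0, 0.9, 0.0, 0.0, 0.0]
```

Request:
{"op": "step_arm", "data": {"rows": [[2,0,0,2,0.1,-0.1,-0.1],[2,0,0,4,0.1,-0.1,-0.1],[2,0,0,5.5,0.1,-0.1,-0.1],[2,0,0,6.2,0.1,-0.1,-0.1],[2,0,0,6.6,0.1,-0.1,-0.1],[2,0,0,6.8,0.1,-0.1,-0.1],[2,0,0,7,0.1,-0.1,-0.1],[2,0,0,7,0.1,-0.1,-0.1]]}}

```text
time_s: 36.05
tool_pos: [0.5629, 0.0106, 0.3784]
tool_rot: [-0.063, 0.974, 0.014, 0.217]
wrist_force: [0.5, -0.6, -1.1]
gripper_width: 0.0285
grip_force: 60.0
```

```bash
cat > st.py <<'E'
from h import *
s=r.state();p,q=now();m=np.array([.6464,.0218,.1961])+AX*.003;t=q.inv().apply(m-p)*1000
print(t.round(2),"origin above rim",(t[2]-218.9).round(2),"tilt",(q.inv().apply(-AX)*57.3).round(2),"F",q.inv().apply(s["wrist_force"]).round(1),"M",q.inv().apply(s["torque"]).round(2),s["gripper_width"],s["grip_force"])
E
python3 st.py
```

```text
[  0.9    0.41 197.87] origin above rim -21.03 tilt [7.00e-02 4.00e-02 5.73e+01] F [ 0.1 -0.7  1.2] M [-0.03  0.57  0.02] 0.028537422396915153 60.02960443496704
```

Request:
{"op": "step_arm", "data": {"rows": [[2,0.05,0,0.2,0,0,0],[2,0.05,0,0.4,0,0,0],[2,0.05,0,0.5,0,0,0],[2,0.05,0,0.6,0,0,0],[2,0.05,0,0.7,0,0,0],[2,0.05,0,0.8,0,0,0],[2,0.05,0,0.8,0,0,0],[2,0.05,0,0.8,0,0,0]]}}

```text
time_s: 36.85
tool_pos: [0.5649, 0.0117, 0.3739]
tool_rot: [-0.064, 0.974, 0.014, 0.217]
wrist_force: [-11.4, 3.4, 12.2]
gripper_width: 0.0288
grip_force: 61.6
```

```bash
python3 st.py
```

```text
[  1.26  -0.69 192.89] origin above rim -26.01 tilt [ 1.60e-01 -5.00e-02  5.73e+01] F [  4.7   4.8 -15.6] M [-0.97  1.52  0.01] 0.02878936634888249 61.5618109703064
```

Request:
{"op": "step_arm", "data": {"rows": [[2,0.05,0.05,0,0,0,0],[2,0.1,0.1,0,0,0,0],[2,0.1,0.1,0.05,0,0,0],[2,0.1,0.1,0.1,0,0,0],[2,0.1,0.1,0.1,0,0,0],[2,0.1,0.1,0.1,0,0,0],[2,0.1,0.1,0.1,0,0,0],[2,0.1,0.1,0.1,0,0,0]]}}

```text
time_s: 37.65
tool_pos: [0.5646, 0.0121, 0.3738]
tool_rot: [-0.064, 0.974, 0.014, 0.218]
wrist_force: [-12.5, 1.7, 14.4]
gripper_width: 0.0285
grip_force: 61.7
```

```bash
python3 st.py
```

```text
[  1.29  -0.75 192.84] origin above rim -26.06 tilt [ 0.27  0.07 57.3 ] F [  4.8   3.2 -18.3] M [-0.61  1.54  0.  ] 0.028493157588370253 61.748363971710205
```

Request:
{"op": "step_arm", "data": {"rows": [[2,0,0,-0.4,0,0,0],[3.6,0,0,-0.4,0,0,0],[3.6,0,0,-0.4,0,0,0],[3.6,0,0,-0.4,0,0,0],[3.6,0,0,-0.2,0,0,0],[3.6,0,0,0,0,0,0],[3.6,0,0,0.2,0,0,0],[3.6,0,0,0.2,0,0,0]], "force": 20}}

```text
time_s: 38.45
tool_pos: [0.5644, 0.0118, 0.3698]
tool_rot: [-0.063, 0.974, 0.013, 0.215]
wrist_force: [-15.0, -2.2, 12.4]
gripper_width: 0.0361
grip_force: 9.1
```

```bash
python3 st.py
```

```text
[ -1.76  -0.43 189.36] origin above rim -29.54 tilt [-0.08  0.1  57.3 ] F [  8.5  -0.3 -17.6] M [-0.21  2.28  0.01] 0.03608682756370261 9.100948161212727
```

Request:
{"op": "step_arm", "data": {"rows": [[3.6,-0.1,0,0.1,0,0,0],[3.6,-0.2,0,0.3,0,0,0],[3.6,-0.2,0,0.5,0,0,0],[3.6,-0.2,0,0.6,0,0,0],[3.6,-0.2,0,0.6,0,0,0],[3.6,-0.2,0,0.6,0,0,0],[3.6,-0.2,0,0.6,0,0,0],[3.6,-0.2,0,0.6,0,0,0]]}}

```text
time_s: 39.25
tool_pos: [0.5653, 0.0122, 0.3698]
tool_rot: [-0.062, 0.975, 0.012, 0.213]
wrist_force: [-42.2, -4.6, 35.4]
gripper_width: 0.0363
grip_force: 24.5
```

```bash
python3 st.py
```

```text
[ -1.67  -0.41 188.96] origin above rim -29.94 tilt [-0.32  0.19 57.3 ] F [ 23.7   0.7 -49.9] M [-0.53  5.81 -0.05] 0.03629528633304047 24.510486877989024
```

Request:
{"op": "step_arm", "data": {"rows": [[3.6,0.2,0,-0.5,0,0,0],[3.6,0.2,0,-1.0,0,0,0],[8.5,0.2,0,-1.2,0,0,0],[8.5,0.2,0,-1.2,0,0,0],[8.5,0.2,0,-1.2,0,0,0],[8.5,0.2,0,-1.2,0,0,0],[8.5,0.2,0,-1.2,0,0,0],[8.5,0.2,0,-1.2,0,0,0]]}}

```text
time_s: 40.05
tool_pos: [0.5634, 0.0117, 0.3722]
tool_rot: [-0.063, 0.974, 0.014, 0.216]
wrist_force: [-0.3, 0.2, -0.1]
gripper_width: 0.0852
grip_force: 0.0
```

Request:
{"op": "step_arm", "data": {"rows": [[8.5,0,0,-1,0,0,0],[8.5,0,0,-4,0,0,0],[8.5,0,0,-8,0,0,0],[8.5,0,0,-11,0,0,0],[8.5,0,0,-11,0,0,0],[8.5,0,0,-11,0,0,0],[8.5,0,0,-11,0,0,0],[8.5,0,0,-11,0,0,0]]}}

```text
time_s: 40.85
tool_pos: [0.5173, 0.0058, 0.4701]
tool_rot: [-0.063, 0.975, 0.014, 0.214]
wrist_force: [0.6, 0.1, 0.0]
gripper_width: 0.085
grip_force: 0.0
```

```bash
python3 st.py; python3 - <<'E'
from fit import *
c=cam("wrist");im=r.camera("wrist");bgr=im[:,:,::-1].copy();cv2.imwrite("pics/w12.png",bgr);np.save("w12.npy",np.r_[c[3]["rvec"].ravel(),c[2]])
for n in("top","side"): cv2.imwrite(f"pics/{n}12.png",r.camera(n)[:,:,::-1])
h=cv2.cvtColor(bgr,cv2.COLOR_BGR2HSV)
mk=((h[:,:,0]>4)&(h[:,:,0]<22)&(h[:,:,1]>90)).astype(np.uint8)
n,l,st,ce=cv2.connectedComponentsWithStats(mk)
for i in range(1,n):
    if st[i,4]>300: print("blob",st[i],ce[i].round(1))
m=np.array([.6464,.0218,.1961])+AX*.001
for z in (.014,.017,.020):
  for nme,dz,rad in(("disc",0,.038),("discl",-.008,.038),("knobtop",.042,.015)):
    w=proj("wrist",pts(m+AX*(z+dz),rad),c);print(z,nme,w.min(0).round(1),w.max(0).round(1))
w=proj("wrist",pts(m,.04),c);print("rim",w.min(0).round(1),w.max(0).round(1))
E
```

```text
[ -3.15  -1.01 300.32] origin above rim 81.42 tilt [-2.00e-01 -3.00e-02  5.73e+01] F [-0.6  0.   0.2] M [0.04 0.44 0.01] 0.08499980473958413 0.0
blob [ 266  189  105  102 8344] [318.2 240.1]
blob [   0  288   59   62 1091] [ 20.5 321.9]
blob [ 210  353  224   26 2887] [319.7 367.5]
0.014 disc [265.7 187.9] [370.2 288.3]
0.014 discl [267.2 186.3] [368.8 284.2]
0.014 knobtop [293.6 235.8] [342.3 281.8]
0.017 disc [265.2 188.6] [370.8 290. ]
0.017 discl [266.6 186.9] [369.3 285.7]
0.017 knobtop [293.3 237.1] [342.6 283.6]
0.02 disc [264.6 189.2] [371.3 291.6]
0.02 discl [266.1 187.5] [369.8 287.3]
0.02 knobtop [292.9 238.5] [342.9 285.5]
rim [265.6 182.5] [370.3 283.6]
```

```bash
python3 - <<'E'
from fit import *
m=np.array([.6464,.0218,.1961])+AX*.003
v=np.load("w12.npy");K=cam("wrist")[0]
C={"wrist":(K,cv2.Rodrigues(v[:3])[0],v[3:],None),"top":cam("top"),"side":cam("side")}
M={};roi={}
for n,f in(("wrist","w12"),("top","top12"),("side","side12")):
    im=cv2.imread(f"pics/{f}.png");h=cv2.cvtColor(im,cv2.COLOR_BGR2HSV)
    mk=((h[:,:,0]>3)&(h[:,:,0]<24)&(h[:,:,1]>80)).astype(np.uint8)
    k,l,st,ce=cv2.connectedComponentsWithStats(mk);w=proj(n,m+AX*.02,C[n])[0]
    i=min((i for i in range(1,k) if st[i,4]>60),key=lambda i:np.linalg.norm(ce[i]-w));print(n,w.round(1),st[i],ce[i].round(1))
    x,y,ww,hh,_=st[i];S=6;roi[n]=(x-6,y-6,ww+12,hh+12)
    sub=(l==i).astype(np.float32)[y-6:y+hh+6,x-6:x+ww+6];M[n]=cv2.resize(sub,None,fx=S,fy=S,interpolation=cv2.INTER_LINEAR)>.5
def model(n,o,ax,dxy):
    e=tube_rot(ax).as_matrix();x0,y0,w,h=roi[n];S=6;out=np.zeros((h*S,w*S),np.uint8)
    circ=lambda z,rd:proj(n,o+ax*z+rd*(np.cos(th)[:,None]*e[:,0]+np.sin(th)[:,None]*e[:,1]),C[n])
    for a in (((.029,.0361),(.035,.038),(.043,.038)),((.043,.015),(.085,.015))):
        P=np.vstack([circ(*b) for b in a])+dxy;P=((P-[x0,y0]+.5)*S).astype(np.float32)
        cv2.fillConvexPoly(out,cv2.convexHull(P).astype(np.int32),1)
    return out>0
def run(ns):
    def cost(x):
        e0=tube_rot().as_matrix();ax=R.from_matrix(e0).apply(R.from_rotvec(np.radians([x[0],x[1],0])).apply([0,0,-1.]));t=0
        for k,n in enumerate(ns):
            A=model(n,m-AX*.029+AX*.0,ax,x[2+2*k:4+2*k]);B=M[n];t+=1-(A&B).sum()/(A|B).sum()
        return t
    best=None
    for t0 in ([0,0],[4,0],[-4,0],[0,4],[0,-4]):
        x0=np.r_[t0,np.zeros(2*len(ns))]
        o=minimize(cost,x0,method="Nelder-Mead",options=dict(initial_simplex=x0+np.r_[np.zeros((1,len(x0))),1.5*np.eye(len(x0))],maxiter=500,xatol=.02,fatol=1e-4))
        if best is None or o.fun<best.fun: best=o
    print(ns,best.x.round(2),round(best.fun,4),"square:",)
for ns in(["side"],["top"],["wrist"],["side","top","wrist"]): run(ns)
E
```

```text
wrist [317.9 243.3] [ 266  189  105  103 8422] [318.2 240.1]
top [308.4 226.9] [ 288  207   40   39 1183] [307.5 226. ]
side [341.2 215.6] [327 199  34  35 828] [342.7 217.2]
['side'] [ 1.88 -0.91  0.59 -0.36] 0.1046 square:
['top'] [ 0.86  3.21 -0.26  1.52] 0.0263 square:
['wrist'] [ 1.1   1.59 -0.75  0.69] 0.0095 square:
['side', 'top', 'wrist'] [ 2.82  1.05  0.41  0.12  0.4   0.68 -2.27  1.22] 0.1439 square:
```

The silhouette fits put the stopper square within noise. One gentle press on the knob with closed fingers will confirm it is home.

Request:
{"op": "step_arm", "data": {"rows": [[0,-0.3,-0.1,0,-0.2,0,0],[0,-0.3,-0.1,0,-0.2,0,0],[0,-0.3,-0.1,0,-0.2,0,0],[0,-0.3,-0.1,2,-0.2,0,0],[0,-0.3,-0.1,4,-0.2,0,0],[0,-0.3,-0.1,5.5,-0.2,0,0],[0,-0.3,-0.1,6,-0.2,0,0],[0,-0.3,-0.1,6.2,-0.2,0,0]]}}

```text
time_s: 41.8
tool_pos: [0.5461, 0.0085, 0.4165]
tool_rot: [-0.064, 0.974, 0.016, 0.215]
wrist_force: [0.0, -0.6, -0.4]
gripper_width: -0.0002
grip_force: 0.0
```

Request:
{"op": "step_arm", "data": {"rows": [[0,0,0,0.2,0,0,0],[0,0,0,0.4,0,0,0],[0,0,0,0.6,0,0,0],[0,0.05,0,0.8,0,0,0],[0,0.1,0,1.0,0,0,0],[0,0.1,0,1.1,0,0,0],[0,0.1,0,1.1,0,0,0],[0,0.1,0,1.1,0,0,0]]}}

```text
time_s: 42.6
tool_pos: [0.5491, 0.009, 0.41]
tool_rot: [-0.064, 0.974, 0.015, 0.217]
wrist_force: [-7.7, -0.1, 8.7]
gripper_width: 0.0002
grip_force: 5.4
```

```bash
python3 st.py
```

```text
[  1.98  -0.36 232.32] origin above rim 13.42 tilt [ 0.14 -0.12 57.3 ] F [  3.3   0.9 -11.1] M [-0.15  1.26  0.01] 0.00015344878303567592 5.412749080569483
```

Request:
{"op": "step_arm", "data": {"rows": [[0,0.1,0,0.2,0,0,0],[0,0.2,0,0.4,0,0,0],[0,0.3,0,0.6,0,0,0],[0,0.4,0,0.8,0,0,0],[0,0.5,0,1.0,0,0,0],[0,0.5,0,1.0,0,0,0],[0,0.5,0,1.0,0,0,0],[0,0.5,0,1.0,0,0,0]]}}

```text
time_s: 43.4
tool_pos: [0.5477, 0.0091, 0.409]
tool_rot: [-0.064, 0.973, 0.014, 0.223]
wrist_force: [-28.7, -1.6, 34.2]
gripper_width: -0.0004
grip_force: 21.5
```

```bash
python3 st.py
```

```text
[ 3.0100e+00 -3.0000e-02  2.3199e+02] origin above rim 13.09 tilt [7.900e-01 4.000e-02 5.729e+01] F [ 10.9   2.1 -43.2] M [-0.52  3.05  0.  ] -0.00036823523901690237 21.4773918595165
```

Request:
{"op": "step_arm", "data": {"rows": [[0,-0.3,0,-0.8,0,0,0],[0,-0.6,0,-2,0,0,0],[0,-0.6,0,-5,0,0,0],[0,-0.6,0,-8,0,0,0],[0,-4,0,-8,0,0,0],[0,-7.5,0,-8,0,0,0],[0,-7.5,0,-8,0,0,0],[0,-7.5,0,-8,0,0,0]]}}

```text
time_s: 44.2
tool_pos: [0.584, 0.0131, 0.4984]
tool_rot: [-0.064, 0.975, 0.016, 0.214]
wrist_force: [-0.3, -0.6, -0.0]
gripper_width: -0.0
grip_force: 0.0
```

```bash
python3 st.py; python3 - <<'E'
from h import *
p,q=now();c=cam("wrist");C=np.array([.0729,.0002,.0305]);m=np.array([.6464,.0225,.1961]);Q=tube_rot();chain([(m+AX*.17-Q.apply(C),Q)])
E
```

```text
[ 69.78  -0.67 297.81] origin above rim 78.91 tilt [-0.17 -0.22 57.3 ] F [ 0.4 -0.6 -0.1] M [-0.05  0.45  0.03] -8.757408518711535e-07 0.0
[-0.26, 0.06, 10.01, 0.22, -0.17, -0.01]
```

Request:
{"op": "step_arm", "data": {"rows": [[0,-0.3,0.1,4,0.2,-0.2,0],[0,-0.3,0.1,7,0.2,-0.2,0],[0,-0.3,0.1,9,0.2,-0.2,0],[0,-0.3,0.1,10,0.2,-0.2,0],[0,-0.3,0.1,10,0.2,-0.2,0],[0,-0.3,0.1,10,0.2,-0.2,0],[0,-0.3,0.1,10,0.2,-0.2,0],[0,-0.3,0.1,10,0.2,-0.2,0]]}}

```text
time_s: 45.0
tool_pos: [0.6278, 0.0202, 0.4129]
tool_rot: [-0.063, 0.973, 0.014, 0.219]
wrist_force: [-0.5, -0.3, 0.2]
gripper_width: 0.0001
grip_force: 0.0
```

```bash
python3 st.py; python3 - <<'E'
from fit import *
c=cam("wrist");im=r.camera("wrist");bgr=im[:,:,::-1].copy();cv2.imwrite("pics/w13.png",bgr);np.save("w13.npy",np.r_[c[3]["rvec"].ravel(),c[2]])
h=cv2.cvtColor(bgr,cv2.COLOR_BGR2HSV)
mk=((h[:,:,0]>3)&(h[:,:,0]<24)&(h[:,:,1]>80)).astype(np.uint8)
k,l,st,ce=cv2.connectedComponentsWithStats(mk)
m=np.array([.6464,.0225,.1961]);w0=proj("wrist",m+AX*.017,c)[0]
i=min((i for i in range(1,k) if st[i,4]>500),key=lambda i:np.linalg.norm(ce[i]-w0));print(st[i],ce[i])
ct=max(cv2.findContours((l==i).astype(np.uint8),cv2.RETR_EXTERNAL,cv2.CHAIN_APPROX_NONE)[0],key=len);print("disc",cv2.fitEllipse(ct))
for z in (.014,.017,.020): 
    print(z,cv2.fitEllipse(proj("wrist",pts(m+AX*z,.038),c).astype(np.float32)),"knob",cv2.fitEllipse(proj("wrist",pts(m+AX*(z+.042),.015),c).astype(np.float32)))
    print("   rim",cv2.fitEllipse(proj("wrist",pts(m+AX*(z-.014),.04),c).astype(np.float32)))
e=cv2.Canny(bgr,25,60);x,y,ww,hh,_=st[i];sub=bgr[y:y+hh:6,x:x+ww:5].astype(int).sum(2)//3
print("\n".join(" ".join("%3d"%v for v in row) for row in sub))
E
```

```text
[ 76.13  -0.58 200.86] origin above rim -18.04 tilt [ 0.4   0.07 57.3 ] F [ 0.4 -0.2 -0.4] M [-0.04  0.44  0.01] 0.00012505607089413588 0.0
[  228    38   183   179 25634] [319.1427011  127.53054537]
disc ((319.1427001953125, 127.51939392089844), (178.48326110839844, 181.05638122558594), 94.11514282226562)
0.014 ((320.1025390625, 126.89127349853516), (174.05455017089844, 176.89727783203125), 91.0260009765625) knob ((320.64691162109375, 125.400634765625), (94.53103637695312, 96.11555480957031), 91.33319091796875)
   rim ((320.0000915527344, 127.17125701904297), (168.61019897460938, 171.3486785888672), 90.96893310546875)
0.017 ((320.12506103515625, 126.82978057861328), (177.27085876464844, 180.16993713378906), 91.0386962890625) knob ((320.6942138671875, 125.2713623046875), (96.98375701904297, 98.61357879638672), 91.36043548583984)
   rim ((320.0193176269531, 127.11878967285156), (171.4767608642578, 174.26495361328125), 90.97959899902344)
0.02 ((320.1483154296875, 126.76631164550781), (180.60585021972656, 183.5635223388672), 91.05168914794922) knob ((320.74395751953125, 125.135498046875
[... 3913 characters left out ...]
  99 102  96  94  95  90  89  90  87  89  91  93  86  92  88  87  90  88  88  89  91  92 102 103 102 104 105
175 173 176 179 179 181 121  96  97  93  94  92  90  92  90  88  87  91  92  91  90  87  94  90  86  91  91  91  92  95  95 103 106 106 103 105 108
181 181 181 178 176 178 177 171  93  97  93  94  93  95  89  90  93  89  89  90  90  90  92  94  94  95  93  97  97 109 184 185 109  99 107 103 104
178 179 176 177 179 184 181 183 182 179  91  94  92  92  93  92  92  92  91  92  92  95  97  95  96 100 100 136 186 188 188 190 189 190 183 106 108
179 180 178 181 183 179 183 182 181 184 187 180 121  92  95  93  95  96  98 102 101  99  97  96 108 167 184 186 186 189 190 186 186 187 187 186 186
```

```bash
python3 - <<'E'
from fit import *
bgr=cv2.imread("pics/w13.png");v=np.load("w13.npy");K=cam("wrist")[0];c=(K,cv2.Rodrigues(v[:3])[0],v[3:],None)
G=gaussian_filter(bgr.astype(float),(.8,.8,0));m=np.array([.6464,.0225,.1961])
def contrast(o,ax,z,rad,d=.0012):
    e=tube_rot(ax).as_matrix();cs=[]
    for s in(d,-d):
        w=proj("wrist",o+ax*z+(rad+s)*(np.cos(th)[:,None]*e[:,0]+np.sin(th)[:,None]*e[:,1]),c)
        cs.append(np.stack([map_coordinates(G[:,:,k],[w[:,1],w[:,0]],order=1) for k in range(3)],1))
    return np.minimum(np.linalg.norm(cs[0]-cs[1],axis=1),25).mean()
E0=tube_rot()
def f(x,parts=False):
    ax=E0.apply(R.from_rotvec(np.radians([x[3],x[4],0])).apply([0,0,-1.]));o=m+E0.apply([x[0]/1e3,x[1]/1e3,-(x[2]-43)/1e3])
    a=contrast(o,ax,.043,.038);b=contrast(o,ax,.085,.015)
    return (a,b) if parts else -(a+1.5*b)
res=[]
rng=np.random.default_rng(0)
for k in range(25):
    x0=np.r_[rng.normal(0,.6,2),17+rng.normal(0,1.5),rng.normal(0,2,2)]
    o=minimize(f,x0,method="Nelder-Mead",options=dict(initial_simplex=x0+np.r_[np.zeros((1,5)),np.diag([1,1,1.5,2,2])],maxiter=600));res.append((o.fun,*o.x))
res=np.array(sorted(res));print("score, x mm, y mm, disc-top above m0 mm, tilt x, tilt y");print(res[:6].round(2))
print(f(res[0][1:],True))
# same estimator on the rim before stoppering
bgr=cv2.imread("pics/w10.png");v=np.load("w10.npy");c=(K,cv2.Rodrigues(v[:3])[0],v[3:],None);G=gaussian_filter(bgr.astype(float),(.8,.8,0))
rs=[]
for k in range(12):
    x0=np.r_[rng.normal(0,.6,2),rng.normal(0,2)]
    o=minimize(lambda x:-contrast(m+E0.apply(np.r_[x[:2],-x[2]]/1e3),AX,0,.04),x0,method="Nelder-Mead",options=dict(initial_simplex=x0+np.r_[np.zeros((1,3)),1.5*np.eye(3)]));rs.append((o.fun,*o.x))
print("rim",np.array(sorted(rs))[:4].round(2))
E
```

```text
score, x mm, y mm, disc-top above m0 mm, tilt x, tilt y
[[-5.250e+01  6.100e-01 -5.000e-01  1.631e+01  5.800e-01  6.500e-01]
 [-5.250e+01 -3.100e-01 -9.200e-01  1.649e+01  8.400e-01  6.000e-02]
 [-5.250e+01 -7.500e-01 -7.700e-01  1.646e+01  7.500e-01 -2.400e-01]
 [-5.249e+01  7.800e-01 -6.600e-01  1.626e+01  6.700e-01  7.800e-01]
 [-5.249e+01 -3.000e-02  2.000e-01  1.648e+01  5.000e-02  2.600e-01]
 [-5.249e+01  1.400e-01  3.000e-02  1.645e+01  1.600e-01  3.800e-01]]
(np.float64(25.0), np.float64(18.333484443515495))
rim [[-25.    -1.25  -0.68   2.59]
 [-25.    -1.21  -0.6    1.95]
 [-25.    -1.06  -0.25   3.25]
 [-25.    -1.04  -0.47   1.61]]
```

Using the same estimator on both pictures, the disc sits about 14 mm above the rim and the tilt is under 1°, so the stopper is nested and square. I'll retreat, then check the tamper and the bystanders by image difference.

Request:
{"op": "step_arm", "data": {"rows": [[0,0,0,-3,0,0,0],[0,0,0,-7,0,0,0],[0,0,0,-10,0,0,0],[0,0,0,-10,0,0,0],[0,0,0,-10,0,0,0],[0,0,0,-10,0,0,0],[0,0,0,-10,0,0,0],[0,0,0,-10,0,0,0]]}}

```text
time_s: 45.85
tool_pos: [0.5858, 0.0148, 0.4991]
tool_rot: [-0.063, 0.974, 0.014, 0.216]
wrist_force: [0.3, -0.7, 0.7]
gripper_width: -0.0001
grip_force: 0.0
```

```bash
python3 - <<'E'
from h import *
t=r.camera("top")[:,:,::-1];a=cv2.imread("pics/top0.png");d=cv2.absdiff(t,a).max(2)
for n,(x,y,w,h) in dict(caddy=(125,245,95,100),brush=(262,300,85,58),cup=(450,272,38,40),tamper=(490,272,50,36),stopper_spot=(405,270,38,40),pink=(412,205,38,40)).items():
    print(n,(d[y:y+h,x:x+w]>30).sum())
h=cv2.cvtColor(np.ascontiguousarray(t),cv2.COLOR_BGR2HSV);h0=cv2.cvtColor(a,cv2.COLOR_BGR2HSV)
for q in(h0,h):
    mk=((q[:,:,0]>4)&(q[:,:,0]<24)&(q[:,:,1]>90))[265:315,488:545];ys,xs=np.nonzero(mk);print("tamper blob",len(xs),xs.min()+488,xs.max()+488,ys.min()+265,ys.max()+265,xs.mean()+488,ys.mean()+265)
E
```

```text
caddy 1140
brush 4074
cup 310
tamper 97
stopper_spot 1062
pink 0
tamper blob 674 493 533 276 299 513.5014836795252 288.5459940652819
tamper blob 672 492 531 276 299 511.70684523809524 288.2604166666667
```

```bash
python3 -c "
from workcell import r
print(r.sign_off())"
```

```text
the job is handed in; nothing more can be done
None
```

The job was handed in at about 46 s: the refill was dropped in and rammed to a hard stop at 48 N, the tamper stands upright on the tray again, and the stopper sits square in the mouth, home by the final camera fit though contact heights read 2–3 mm high; I never touched the cup, brush or caddy pegs, but the brush was probably hidden by the arm in the last check.

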